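Lay the bracket casting down on the trimming rest

ROBOT

A 6-joint arm with a two-finger parallel gripper is mounted at the origin on the work surface. World frame = base frame: x ahead of the robot, y to its left, z up, the work surface at z = 0. Lengths are in m, angles in rad, forces in N, time in s.
With the tool pointing down it reaches from about 0.35 to 0.975 m from the base axis. Payload 4.9 kg.
Tool frame: the origin (TCP) lies at the very end of the fingers, on their centre line; the grasp point (between the pads) lies 19 mm behind it (manip.hold_point_z is the distance from the TCP to the grasp point, in m); z points along the fingers, y is the direction in which the jaws open and shut (so a half turn about z gives the same grasp; the last joint's range is limited). The gripper opens to 85 mm and grips with 20 to 120 N. Pads are 22 mm wide; open, the fingers measure 114 mm over their backs; the gripper's body (76 mm by 85 mm) begins 54 mm behind the grasp point. The pads swing forward as they close: fully open they stand 13 mm farther back than shut.
Start: joints at [-1.292, 0.053, 1.613, -0, 1.476, -0.119], TCP at [0.242, -0.576, 0.231] pointing down, gripper open.
Joint ranges: [-3.01, 3.01], [-1.01, 2.22], [0.06, 2.58], [-1.02, 4.17], [0.09, 2.62], [-3.14, 3.14]. Speed limits (rad/s): [2.57, 2.57, 3.14, 3.14, 3.14, 3.14].

INTERFACE

Orientations are given as a unit quaternion [w, x, y, z].
In Python, from plant import manip gives the robot as it stands. The module is installed in compiled form; this text tells all that it offers.
- The arm moves only by the shell command python3 -m creep 'ROWS'. ROWS is JSON, a list of rows, each a list of 7 numbers: the turn, a rotation vector about the tool's x, y, z in degrees, then the shift along the tool's x, y, z in m, then the opening, from 0 (shut) to 1 (fully open). In form: [[ax, ay, az, tx, ty, tz, jaw], ...]. A call has 1 to 20 rows; each row shifts and turns the commanded pose from where the row before left it, along the tool's axes as they then stand; what a row does not reach is not made up. A row lasts 1/12 s, in which the tool goes at most 41.7 mm and 7.16 degrees, less where a joint would pass 70% of its speed; a pose out of reach is approached as far as the arm can. A call is refused whole if a number of a shift passes 0.0417 or a number of a turn 7.16, either way. A call with a gripper value outside its range is refused whole. The fingers move at their own pace and stop on an object; the grip force is fixed at half the most. Time passes only in rows, so rows that do not move let the fingers close. It gives the time, the measured TCP pose, the force and the opening at its end, in the units of the state.
- manip.state(): the state, without advancing time (a new reading comes with each control period).
- manip.grab_frame(name): name is "side" or "top" or "wrist"; returns the picture (400x640x3 uint8, blue, green, red); there is no depth.
- manip.get_calibration(name): a dict with "fx", "fy", "cx", "cy" (pixels), "xyz" and "attitude" of the camera in the world. Camera axes: x right, y down, z forward; pixel columns grow to the right and rows downward; lengths in m; the calibration is good to about 2 mm. A picture is of the moment at which its call begins: read the wrist's pose just before it. get_calibration takes no time and is no camera call; for the wrist camera it gives the pose at the moment of the call.
- manip.job_done(): hands the job in, once; it reports no verdict.
Trained networks look in the newest picture that a camera, given by its name, has taken for a name from the list of things; names that differ only in an ending like _2 or _b are one class to them, and where a whole thing is asked for, a point or a joint stands for the part that bears it (a point fixed in the world has none). Each returns a list of dicts, best first, with "confidence" (0 to 1); they miss things now and then, are a little off and sometimes report something else, mostly with a low value. They report only what shows in the picture. A call takes as long as a camera call.
- manip.cut_out(target, camera): "pixels" (400x640 bool, what is visible of it) and "rect" ([left, top, right, bottom] in pixels, round what is visible of it).
The state is a dict: "time": time; "joint_pos": joint angles; "joint_vel": joint speeds; "joint_efforts": joint torques, N m; "tool_pos": TCP position; "tool_rot": TCP orientation; "contact_force": force on the tool from outside, world axes, zero at the start; "ft_torque": the same for the moment, N m; "gripper_width": opening from 0.0 (shut) to 1.0 (fully open).
Only numpy, scipy, OpenCV 4.12 (cv2) and the standard library are available. Lean on these libraries where they do the work, as an engineer would, in place of code of your own. Each camera call takes 0.05 s, during which the arm holds its last target.

TASK

Push the standing aluminium angle bracket along the bench until its heel is square against the yellow edge of the rubber rest, then tip its tall leg over that edge so that it ends lying flat, straight and central on the rubber with its short foot sticking up. Hold it back with the fingers once it starts to fall and ease it down gently all the way instead of letting it drop. Only push and support it, do not pick it up, and leave the other things where they are.

Things in the scene. Friction and masses are not known exactly. Their poses are not given: they have to be found in the camera images.
- bracket: L-shaped cast aluminium angle bracket, 0.4 kg, 60 mm wide, no ribs. Origin: middle of the heel edge (front face of the tall leg meets the underside of the foot). Own z runs up the tall leg, x forward (away from the foot), y across. Tall leg: x -12 to 0, z 0 to 130 mm; foot: x -80 to -12, z 0 to 12 mm, flat on the bench. Laid down, the origin is about 5 mm before the edge, 5 mm up
- leg_top (a point): middle of the front edge of the tall leg's end (bracket frame 0, 0, 130 mm); a sprue stub, 10 mm thick and 15 mm long, stands on this end. The bracket starts upright, its heel 12 to 30 mm short of the rest's edge, up to 0.1 rad out of square and 12 mm to one side, its front face towards the rest
- foot_end (a point): middle of the foot's rear end face (bracket frame -80, 0, 6 mm), the end nearest the robot
- bracket_com (a point): centre of mass of the bracket (bracket frame -20, 0, 46 mm). Tipped over the rest's edge it balances at about 27 degrees from upright and falls by itself beyond. Mass varies by about 25 percent, friction by 20
- rest: low rest fixed to the bench: plate 170 long (x) x 150 wide (y) x 5 mm high, grippy black rubber with a 10 mm yellow rubber strip flush along its front (friction about 1.3; the bench about 0.6). The strip's upright front face is the stop. Origin: middle of the foot of that face, at bench height; x points over the pad (within 0.35 rad of world x), y along the edge, z up; top at z 5 mm
- ingot: small aluminium ingot, about 100 x 40 x 22 mm high, lying on the bench beside the rest on its +y side; origin centre of underside; leave alone
- tin: short blue tin with steel lid, 52 mm diameter, 42 mm high, beside the rest on its -y side; origin centre of underside; leave alone
- crucible: dark crucible, 72 mm diameter, 110 mm high, on the left of the bench; origin centre of underside; leave alone
- mould: white plaster mould block 110 x 130 x 85 mm high, on the right; origin centre of underside; leave alone
- can: steel can with paper label, 68 mm diameter, 100 mm high, on the right, nearer the robot; origin centre of underside; leave alone

How it is judged:
By the outcome, as a careful person would: the job done as asked, in the order asked, and still so for the second after the job is handed in, with the robot touching nothing.
It also fails if it takes over 72 s, if anything falls off the work surface, if the arm or the gripper's body presses on something with over 40 N, if the wrist force passes 120 N, or if a joint passes its speed limit or range.

## Working session

There is one attempt and no reset: what is moved stays moved. The work goes in short steps, Python scripts to look and compute and a shell command to move; the robot and the scene stay as the last step left them, time stands still between calls to the robot, and variables do not carry over. Pictures are saved under pics/ and viewed, and the job is handed in when it is done.

```bash
ls; mkdir -p pics; python3 - <<'E'
from plant import manip
import cv2
for n in ("side","top","wrist"):
    im=manip.grab_frame(n); cv2.imwrite(f"pics/{n}0.png",im); print(n,manip.get_calibration(n))
print(manip.state(), manip.hold_point_z)
E
```

```text
pics
side {'fx': 385.54437547077947, 'fy': 385.54437547077947, 'cx': 312.2763756055069, 'cy': 197.878020054678, 'xyz': array([0.33950205, 0.75525153, 1.02690714]), 'attitude': array([ 0.03434487, -0.10712392,  0.93035443, -0.34897783])}
top {'fx': 455.83303729423676, 'fy': 455.83303729423676, 'cx': 315.9490666007929, 'cy': 203.4066648468124, 'xyz': array([ 0.29401254, -0.02167348,  1.64771069]), 'attitude': array([ 0.05479227, -0.69655006,  0.71357539, -0.0512444 ])}
wrist {'fx': 291.2810009500411, 'fy': 291.2810009500411, 'cx': 311.69573540471583, 'cy': 197.9425405024135, 'xyz': array([ 0.31318621, -0.54557021,  0.37213082]), 'attitude': array([ 0.125834  ,  0.82371459, -0.54636451, -0.08453342])}
{'time': 0.15, 'joint_pos': array([-1.29197120e+00,  5.32159471e-02,  1.61402290e+00,  2.61346486e-05,
        1.47599083e+00, -1.18989364e-01]), 'joint_vel': array([ 1.49964624e-03, -2.45201322e-03, -4.63707120e-03, -8.35089717e-05,
       -2.26278460e-04, -1.92611151e-03]), 'joint_efforts': array([ 6.14338715e-04, -3.94241273e+01, -3.70721734e+01, -1.74787633e-04,
        4.59938470e-03, -9.11206683e-06]), 'tool_pos': array([ 0.24200193, -0.57570221,  0.23031231]), 'tool_rot': array([-8.16935622e-04,  9.80283007e-01,  1.97596952e-01, -5.23778399e-05]), 'contact_force': array([ 1.54530959, -0.91406212,  0.26332179]), 'ft_torque': array([ 0.04409635, -0.0447561 , -0.05993213]), 'gripper_width': 0.9988750233582436} 0.0187
```

View pics/side0.png

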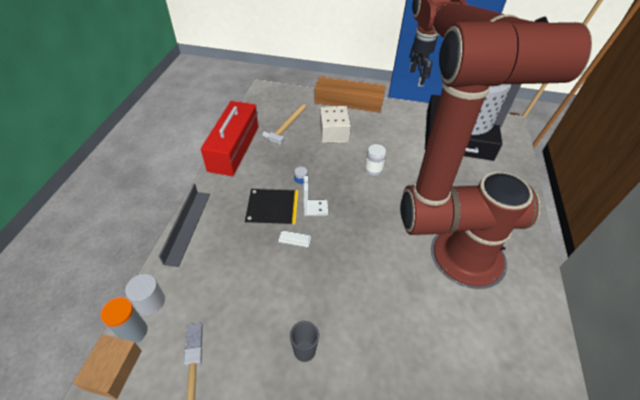

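View pics/top0.png

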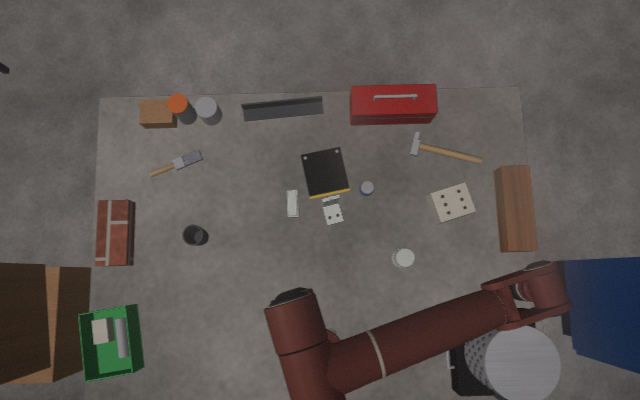

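View pics/wrist0.png

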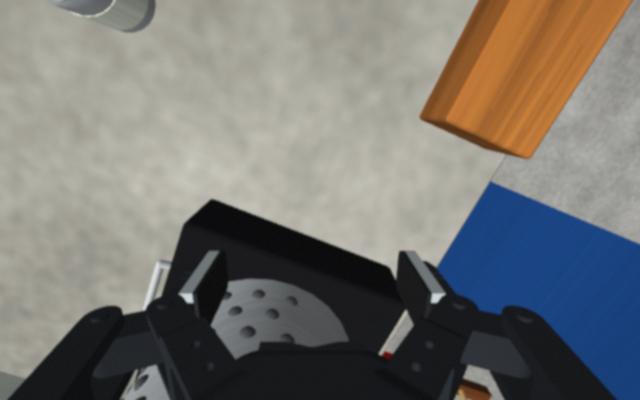

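```bash
cat > h.py <<'E'
import numpy as np, cv2
from scipy.spatial.transform import Rotation as R
from plant import manip
def q2R(q): return R.from_quat([q[1],q[2],q[3],q[0]]).as_matrix()
class Cam:
    def __init__(s,c):
        s.K=np.array([[c['fx'],0,c['cx']],[0,c['fy'],c['cy']],[0,0,1]]); s.t=np.array(c['xyz']); s.R=q2R(c['attitude'])
    def proj(s,P):
        p=(np.atleast_2d(P)-s.t)@s.R; q=p@s.K.T; return q[:,:2]/q[:,2:]
    def back(s,uv,z):
        uv=np.atleast_2d(uv); d=np.c_[uv,np.ones(len(uv))]@np.linalg.inv(s.K).T@s.R.T
        return s.t+d*((z-s.t[2])/d[:,2])[:,None]
def cam(n): return Cam(manip.get_calibration(n))
E
python3 - <<'E'
from h import *
for n in("top","side"):
    c=cam(n); im=cv2.imread(f"pics/{n}0.png")
    for t in("bracket","rest","ingot","tin","crucible","mould","can"):
        r=manip.cut_out(t,n)
        for d in r[:2]:
            m=d["pixels"].astype(np.uint8)
            if d is r[0]: np.save(f"m_{n}_{t}.npy",m)
            ys,xs=np.nonzero(m); 
            box=cv2.minAreaRect(np.c_[xs,ys].astype(np.float32))
            print(n,t,round(d["confidence"],2),m.sum(),d["rect"],c.back([xs.mean(),ys.mean()],0.005)[0].round(3))
            if t=="rest" and d is r[0]:
                print(c.back(cv2.boxPoints(box),.005).round(4)); 
    x0,y0=(260,130) if n=="top" else (230,140)
    cv2.imwrite(f"pics/{n}0z.png",cv2.resize(im[y0:y0+110,x0:x0+140],None,fx=5.6,fy=5.4,interpolation=cv2.INTER_CUBIC))
E
```

```text
top bracket 0.91 477 [320.4, 189.8, 342.2, 224.6] [ 0.518 -0.072  0.005]
top rest 0.8 1898 [300.4, 146.1, 350.0, 196.8] [ 0.656 -0.049  0.005]
[[ 0.7276  0.0438  0.005 ]
 [ 0.7583 -0.1079  0.005 ]
 [ 0.5837 -0.1398  0.005 ]
 [ 0.5539  0.0095  0.005 ]]
top ingot 0.7 306 [286.6, 190.9, 300.0, 220.1] [0.545 0.071 0.005]
top tin 0.5 171 [358.0, 179.8, 373.4, 199.1] [ 0.593 -0.2    0.005]
top crucible 0.87 455 [180.4, 225.5, 208.3, 246.7] [0.437 0.427 0.005]
top crucible 0.58 163 [358.5, 182.2, 374.2, 197.6] [ 0.595 -0.2    0.005]
top mould 0.86 1325 [428.2, 182.7, 474.0, 221.8] [ 0.531 -0.503  0.005]
top can 0.75 363 [391.8, 246.9, 412.6, 267.4] [ 0.339 -0.32   0.005]
side bracket 0.79 453 [305.4, 177.8, 331.7, 215.1] [ 0.519 -0.093  0.005]
side rest 0.95 1710 [244.1, 188.2, 294.3, 227.8] [ 0.655 -0.048  0.005]
[[ 0.7227  0.0393  0.005 ]
 [ 0.7708 -0.1126  0.005 ]
 [ 0.5889 -0.1454  0.005 ]
 [ 0.5546  0.0084  0.005 ]]
side rest 0.63 977 [291.3, 319.2, 322.6, 359.3] [0.436 0.378 0.005]
side ingot 0.58 356 [277.9, 232.3, 310.6, 244.3] [0.543 0.068 0.005]
side tin 0.61 182 [288.6, 167.2, 307.7, 181.8] [ 0.6   -0.221  0.005]
side crucible 0.87 916 [291.5, 319.7, 319.5, 358.7] [0.436 0.378 0.005]
side mould 0.83 1096 [321.5, 104.5, 350.3, 145.6] [ 0.53  -0.541  0.005]
side mould 0.58 459 [303.3, 177.5, 326.3, 212.7] [ 0.517 -0.092  0.005]
side can 0.76 559 [365.0, 145.6, 389.2, 173.8] [ 0.336 -0.367  0.005]
side can 0.44 174 [291.4, 164.3, 308.3, 184.2] [ 0.598 -0.221  0.005]
```

View pics/top0z.png

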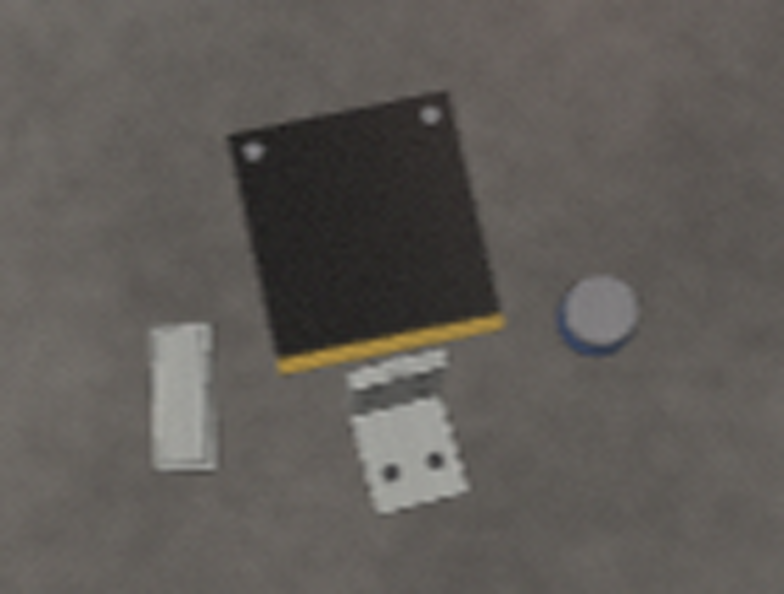

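View pics/side0z.png

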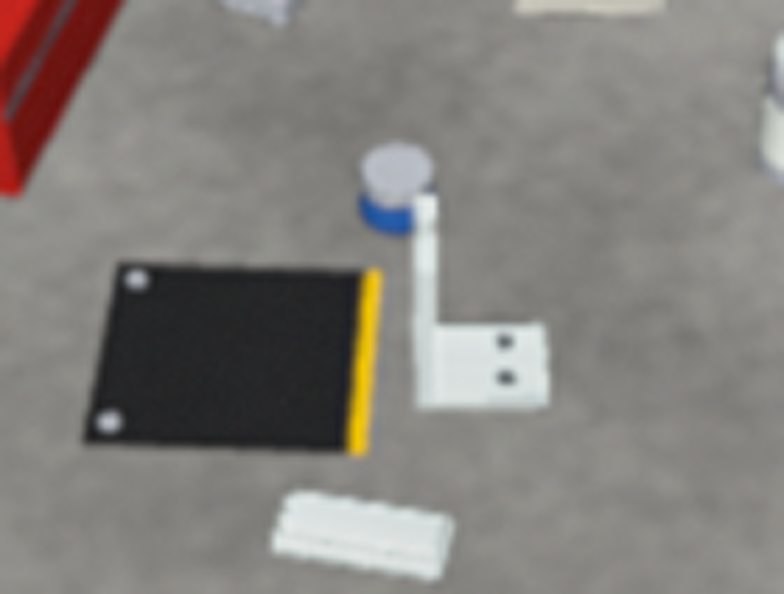

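```bash
cat >> h.py <<'E'
from scipy.optimize import minimize
def boxpts(x0,x1,y0,y1,z0,z1): return np.array([[x,y,z] for x in(x0,x1) for y in(y0,y1) for z in(z0,z1)],float)
BR=[boxpts(-.012,0,-.03,.03,0,.13),boxpts(-.08,-.012,-.03,.03,0,.012)]
STUB=boxpts(-.011,-.001,-.03,.03,.13,.145)
def sil(c,parts,S=4):
    m=np.zeros((400*S,640*S),np.uint8)
    for p in parts:
        q=c.proj(p); h=cv2.convexHull((((q+.5)*S-.5)*16).astype(np.int32)); cv2.fillConvexPoly(m,h,1,shift=4)
    return cv2.resize(m.astype(np.float32),(640,400),interpolation=cv2.INTER_AREA)
def pose(x,y,yaw,z=0,pitch=0):
    Rm=R.from_euler('z',yaw).as_matrix()@R.from_euler('y',pitch).as_matrix(); return Rm,np.array([x,y,z])
def fit(parts,masks,x0,step):
    def cost(v):
        Rm,t=pose(*v); s=0
        for c,m in masks:
            a=sil(c,[p@Rm.T+t for p in parts]); s+=np.abs(a-m).sum()/m.sum()
        return s
    best=None
    v=np.array(x0,float)
    for k in range(3):
        n=len(v); sim=np.vstack([v]+[v+np.eye(n)[i]*step[i]/(k+1) for i in range(n)])
        r=minimize(cost,v,method='Nelder-Mead',options=dict(initial_simplex=sim,xatol=1e-4,fatol=1e-4)); v=r.x
    return v,r.fun
E
cat > fit0.py <<'E'
from h import *
REST=[boxpts(0,.17,-.075,.075,0,.005)]
ct,cs=cam("top"),cam("side")
L=lambda n,t:np.load(f"m_{n}_{t}.npy").astype(np.float32)
for name,ms in(("both",[(ct,"top"),(cs,"side")]),("top",[(ct,"top")]),("side",[(cs,"side")])):
    r,f=fit(REST,[(c,L(n,"rest")) for c,n in ms],[.57,-.065,.2],[.01,.01,.1]); print("rest",name,r.round(4),round(f,3))
    for w in (.0075,):
        stub=boxpts(-.011,-.001,-w,w,.13,.145)
        b,f=fit(BR+[stub],[(c,L(n,"bracket")) for c,n in ms],[.54,-.07,.2],[.01,.01,.1])
        Rr,tr=pose(*r); d=(np.array([b[0],b[1],0])-tr)@Rr
        print(" br",name,b.round(4),round(f,3),"rel",d[:2].round(4),round(b[2]-r[2],3))
E
python3 fit0.py
```

```text
rest both [ 0.5731 -0.0666  0.1855] 0.096
 br both [ 0.5459 -0.0644  0.2379] 0.133 rel [-0.0264  0.0072] 0.052
rest top [ 0.5737 -0.0642  0.1829] 0.033
 br top [ 0.5465 -0.0623  0.2697] 0.052 rel [-0.0264  0.0068] 0.087
rest side [ 0.573  -0.0691  0.1796] 0.032
 br side [ 0.5464 -0.0677  0.2294] 0.047 rel [-0.0259  0.0061] 0.05
```

```bash
python3 -m creep '[[0,0,6.2,0,0,-0.01,1],[0,0,6.2,0,0,-0.01,1],[0,0,0,0.0164,-0.0277,0,1],[0,0,0,0.0164,-0.0277,0,1],[0,0,0,0.0164,-0.0277,0,1],[0,0,0,0.0164,-0.0277,0,1],[0,0,0,0.0164,-0.0277,0,1],[0,0,0,0.0164,-0.0277,0,1],[0,0,0,0.0164,-0.0277,0,1],[0,0,0,0.0164,-0.0277,0,1],[0,0,0,0.0164,-0.0277,0,1],[0,0,0,0.0164,-0.0277,0,1],[0,0,0,0.0164,-0.0277,0,1],[0,0,0,0.0164,-0.0277,0,1],[0,0,0,0.0164,-0.0277,0,1],[0,0,0,0.0164,-0.0277,0,1],[0,0,0,0.0164,-0.0277,0,1],[0,0,0,0.0164,-0.0277,0,1]]'
cat >> h.py <<'E'
def tool():
    s=manip.state(); Rm=q2R(s['tool_rot']); return s,np.array(s['tool_pos']),Rm
E
python3 - <<'E'
from h import *
s,p,Rm=tool(); print(s['time'],p.round(4)); print(Rm.round(3), s['contact_force'].round(2))
im=manip.grab_frame("wrist"); cv2.imwrite("pics/w1.png",im)
c=cam("wrist"); print(((c.t-p)@Rm).round(4)); print((Rm.T@c.R).round(3))
for t in("bracket","rest"):
    r=manip.cut_out(t,"wrist")
    for d in r[:2]: print(t,d["confidence"],d["rect"],d["pixels"].sum())
    np.save(f"m_w1_{t}.npy",r[0]["pixels"])
import pickle; pickle.dump(manip.get_calibration("wrist"),open("cw1.pkl","wb"))
E
```

```text
time: 2.35
tool_pos: [0.4205, -0.0914, 0.2516]
tool_rot: [0.0, 0.996, 0.091, 0.0]
contact_force: [0.2, -0.5, 0.6]
gripper_width: 0.997
2.35 [ 0.4205 -0.0914  0.2516]
[[ 0.984  0.18   0.001]
 [ 0.18  -0.984 -0.   ]
 [ 0.001  0.001 -1.   ]] [ 0.23 -0.46  0.61]
[ 0.079  -0.0045 -0.1419]
[[ 0.007 -0.955 -0.298]
 [ 1.     0.008 -0.002]
 [ 0.004 -0.298  0.955]]
bracket 0.71 [271.2, 37.3, 347.2, 129.8] 4933
rest 0.61 [252.3, 0.0, 377.3, 40.0] 4874
```

View pics/w1.png

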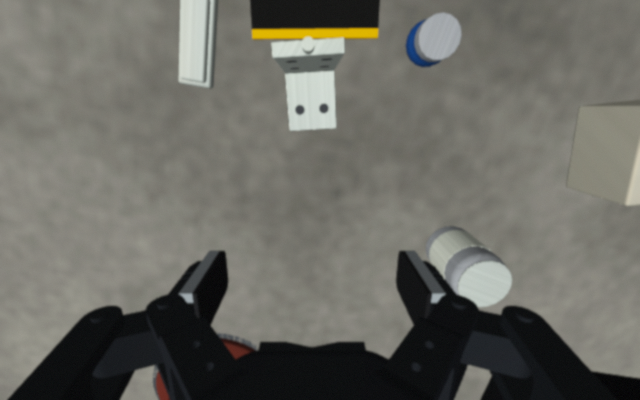

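```bash
cat > fitw.py <<'E'
from h import *
import pickle,sys
k=sys.argv[1]
c=Cam(pickle.load(open(f"c{k}.pkl","rb")))
REST=[boxpts(0,.17,-.075,.075,0,.005)]
stub=boxpts(-.011,-.001,-.005,.005,.13,.145)
r,f=fit(REST,[(c,np.load(f"m_{k}_rest.npy").astype(np.float32))],[.573,-.066,.182],[.01,.01,.05]); print("rest",r.round(4),round(f,3))
b,f=fit(BR+[stub],[(c,np.load(f"m_{k}_bracket.npy").astype(np.float32))],[.546,-.065,.24],[.01,.01,.05])
Rr,tr=pose(*r); d=(np.array([b[0],b[1],0])-tr)@Rr
print("br",b.round(4),round(f,3),"rel",d[:2].round(4),round(b[2]-r[2],3))
im=cv2.imread(f"pics/{k}.png")
for parts,v,col in((REST,r,(0,0,255)),(BR+[stub],b,(0,255,0))):
    Rm,t=pose(*v)
    for p in parts:
        q=c.proj(p@Rm.T+t)
        for i in range(8):
            for j in range(i):
                if bin(i^j).count('1')==1: cv2.line(im,*[tuple(int(round(z*16)) for z in q[n]) for n in(i,j)],col,1,cv2.LINE_AA,4)
cv2.imwrite(f"pics/{k}f.png",cv2.resize(im[0:150,200:420],None,fx=3.6,fy=3.6,interpolation=cv2.INTER_CUBIC))
E
python3 fitw.py w1
```

```text
rest [ 0.5746 -0.065   0.1963] 0.019
br [ 0.5471 -0.063   0.2488] 0.032 rel [-0.0266  0.0073] 0.052
```

View pics/w1f.png

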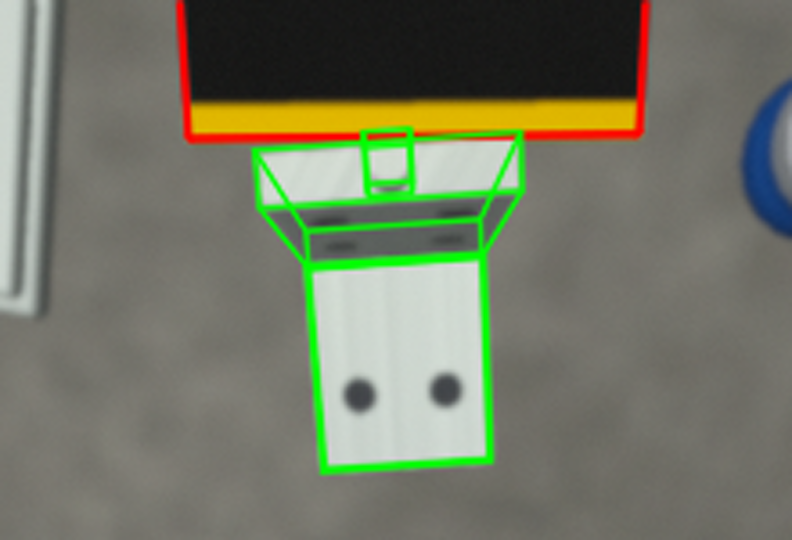

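```bash
cat >> h.py <<'E'
RO=np.array([.574,-.0655,0]); RY=.19
RR=R.from_euler('z',RY).as_matrix()
def where():
    s,p,Rm=tool(); q=(p-RO)@RR; T=RR.T@Rm; phi=np.degrees(np.arctan2(T[0,2],-T[2,2])); yw=np.degrees(np.arctan2(T[1,0],T[0,0]))
    print("t",round(s['time'],2),"rest-frame TCP mm",(q*1e3).round(1),"phi",round(phi,2),"yaw off",round(yw,2),"roll",round(np.degrees(T[1,2]),2),"F(rest)",(s['contact_force']@RR).round(2),"T",(s['ft_torque']@RR).round(2),"jaw",round(s['gripper_width'],3)); return q,T
def go(x,y,z,phi):
    q,T=where(); d=np.array([x,y,z])/1e3-q
    f=np.radians(phi); Tt=np.array([[np.cos(f),0,np.sin(f)],[0,-1,0],[np.sin(f),0,-np.cos(f)]])
    print(" turn(deg, tool)",np.degrees(R.from_matrix(T.T@Tt).as_rotvec()).round(2)," shift after turn (tool)",(d@Tt).round(4)," shift before turn",(d@T).round(4))
E
python3 - <<'E'
from h import *
go(-43,3,60,35)
E
```

```text
t 2.5 rest-frame TCP mm [-155.5    3.6  251.5] phi 0.01 yaw off -0.24 roll -0.02 F(rest) [0.17 0.38 0.84] T [ 0.04 -0.02 -0.  ] jaw 1.0
 turn(deg, tool) [ 0.09 34.99 -0.23]  shift after turn (tool) [-0.0177  0.0006  0.2214]  shift before turn [1.125e-01 1.000e-04 1.915e-01]
```

```bash
python3 -m creep '[[0,7,0,0,0,0,1],[0,7,0,0,0,0,1],[0,7,0,0,0,0,1],[0,7,0,0,0,0,1],[0,7,-0.2,0,0,0,1],[0,0,0,-0.0022,0,0.0277,1],[0,0,0,-0.0022,0,0.0277,1],[0,0,0,-0.0022,0,0.0277,1],[0,0,0,-0.0022,0,0.0277,1],[0,0,0,-0.0022,0,0.0277,1],[0,0,0,-0.0022,0,0.0277,1],[0,0,0,-0.0022,0,0.0277,1],[0,0,0,-0.0022,0,0.0277,1],[0,0,0,0,0,0,1]]'
python3 - <<'E'
from h import *
go(-43,3,-1,35)
cv2.imwrite("pics/w2.png",manip.grab_frame("wrist"));cv2.imwrite("pics/s2.png",cv2.resize(manip.grab_frame("side")[140:260,220:420],None,fx=4,fy=4,interpolation=cv2.INTER_CUBIC))
E
```

```text
time: 3.67
tool_pos: [0.5282, -0.0718, 0.0524]
tool_rot: [-0.029, 0.951, 0.087, 0.294]
contact_force: [-0.3, 0.3, -1.3]
gripper_width: 0.995
t 3.67 rest-frame TCP mm [-46.2   2.4  52.4] phi 34.39 yaw off -0.52 roll 0.04 F(rest) [-0.27  0.32 -1.26] T [0.06 0.36 0.03] jaw 0.995
 turn(deg, tool) [-0.04  0.61 -0.43]  shift after turn (tool) [-0.028  -0.0006  0.0455]  shift before turn [-0.0275 -0.0003  0.0458]
```

View pics/w2.png

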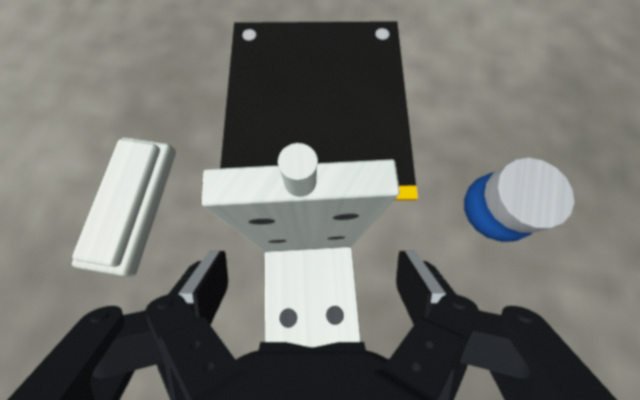

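View pics/s2.png

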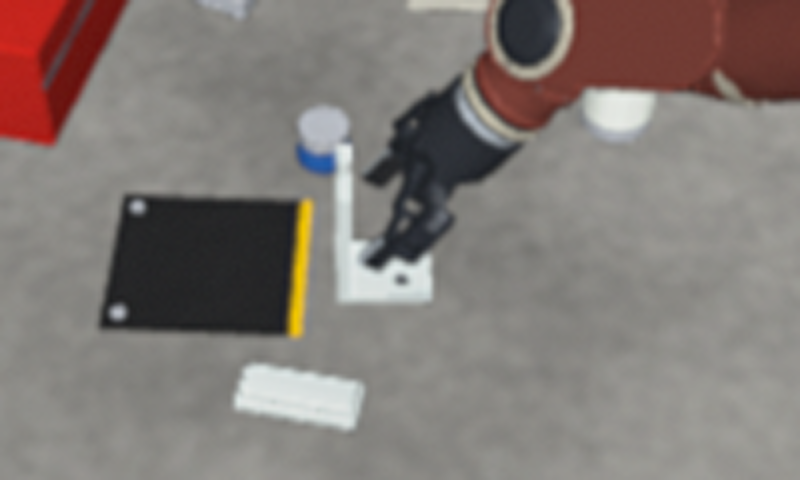

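```bash
python3 -m creep '[[0,0,-0.4,-0.0088,0,0.0147,1],[0,0,0,-0.0088,0,0.0147,1],[0,0,0,-0.0088,0,0.0147,1],[0,0,0,0,0,0,1]]'
python3 - <<'E'
from h import *
go(-43,-12.5,-1,35)
cv2.imwrite("pics/w3.png",manip.grab_frame("wrist"));cv2.imwrite("pics/s3.png",cv2.resize(manip.grab_frame("side")[140:260,220:420],None,fx=4,fy=4,interpolation=cv2.INTER_CUBIC))
E
```

```text
time: 4.1
tool_pos: [0.5337, -0.0726, 0.0078]
tool_rot: [-0.026, 0.95, 0.091, 0.299]
contact_force: [-0.4, 0.3, 0.2]
gripper_width: 1.002
t 4.1 rest-frame TCP mm [-40.9   0.6   7.8] phi 34.94 yaw off 0.16 roll -0.27 F(rest) [-0.31  0.32  0.23] T [ 0.01  0.28 -0.01] jaw 1.002
 turn(deg, tool) [0.27 0.06 0.13]  shift after turn (tool) [-0.0068  0.0131  0.0061]  shift before turn [-0.0068  0.0131  0.0061]
```

View pics/w3.png

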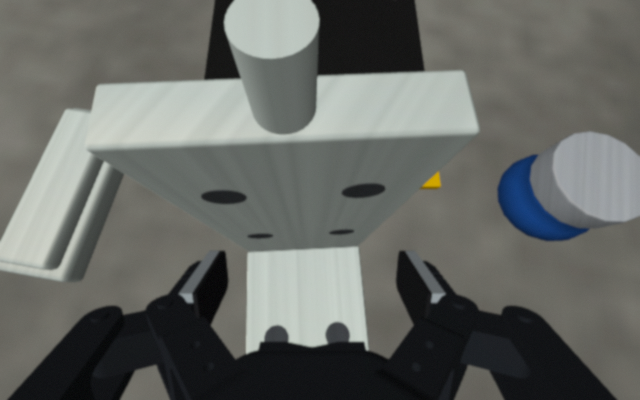

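View pics/s3.png

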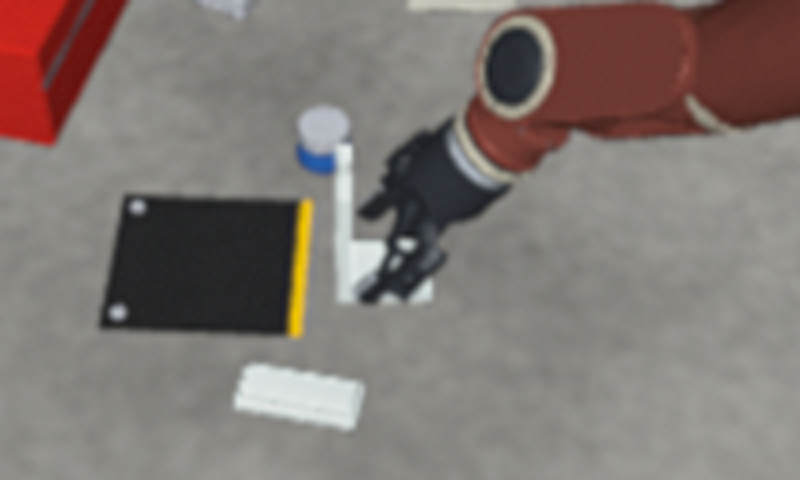

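```bash
python3 -m creep '[[0,0,0,-0.003,0,0.0027,1],[0,0,0,-0.003,0,0.0027,1],[0,0,0,0,0,0,1],[0,0,0,0,0,0,1]]'
python3 - <<'E'
from h import *
go(-43,-12.5,-1,35)
E
```

```text
time: 4.53
tool_pos: [0.5331, -0.0727, 0.001]
tool_rot: [-0.026, 0.949, 0.091, 0.3]
contact_force: [0.4, -1.6, 0.8]
gripper_width: 1.001
t 4.53 rest-frame TCP mm [-41.5   0.7   1. ] phi 35.03 yaw off 0.25 roll -0.29 F(rest) [ 0.06 -1.6   0.78] T [ 0.01  0.29 -0.02] jaw 1.001
 turn(deg, tool) [ 0.29 -0.03  0.2 ]  shift after turn (tool) [-0.0024  0.0132  0.0008]  shift before turn [-0.0024  0.0132  0.0009]
```

```bash
python3 -m creep '[[0,0,0,0,0.002,0,1],[0,0,0,0,0.002,0,1],[0,0,0,0,0.0015,0,1],[0,0,0,0,0.0015,0,1],[0,0,0,0,0.0015,0,1],[0,0,0,0,0.0015,0,1],[0,0,0,0,0,0,1]]'
python3 - <<'E'
from h import *
go(-43,-12.5,-1,35)
im=manip.grab_frame("wrist"); cv2.imwrite("pics/w4.png",im)
E
```

```text
time: 5.12
tool_pos: [0.5348, -0.0823, 0.0005]
tool_rot: [-0.026, 0.949, 0.091, 0.299]
contact_force: [-0.8, 2.4, 1.0]
gripper_width: 0.997
t 5.12 rest-frame TCP mm [-41.6  -9.1   0.5] phi 34.99 yaw off 0.21 roll -0.22 F(rest) [-0.34  2.49  1.04] T [0.22 0.13 0.11] jaw 0.997
 turn(deg, tool) [0.22 0.01 0.17]  shift after turn (tool) [-0.002   0.0034  0.0005]  shift before turn [-0.002   0.0034  0.0005]
```

View pics/w4.png

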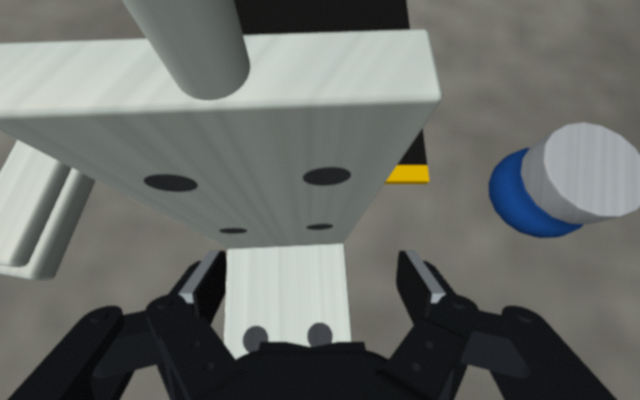

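```bash
python3 -m creep '[[0,0,0,0,0.001,0,1],[0,0,0,0,0.001,0,1],[0,0,0,0,0.001,0,1],[0,0,0,0,0.0005,0,1],[0,0,0,0,0,0,1]]'
python3 - <<'E'
from h import *
where()
ct,cs=cam("top"),cam("side")
RES=[boxpts(0,.17,-.075,.075,0,.005)];stub=boxpts(-.011,-.001,-.005,.005,.13,.145)
n="side"; manip.grab_frame(n); m=manip.cut_out("bracket",n)[0]; print(m["confidence"])
c=cs
im=manip.grab_frame("side"); cv2.imwrite("pics/s4.png",cv2.resize(im[140:260,220:420],None,fx=4,fy=4,interpolation=cv2.INTER_CUBIC))
E
```

```text
time: 5.58
tool_pos: [0.5355, -0.0858, 0.0006]
tool_rot: [-0.026, 0.949, 0.091, 0.3]
contact_force: [-1.2, 1.7, 1.2]
gripper_width: 1.0
t 5.58 rest-frame TCP mm [-41.6 -12.7   0.6] phi 34.99 yaw off 0.23 roll -0.27 F(rest) [-0.87  1.89  1.23] T [0.31 0.11 0.14] jaw 1.0
0.79
```

View pics/s4.png

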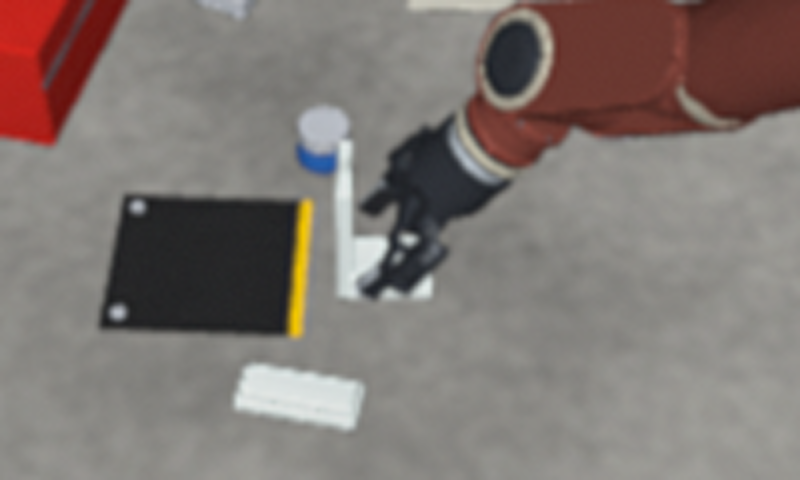

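```bash
python3 -m creep '[[0,0,0,0,-0.006,0,1],[0,0,0,0,-0.007,0,1],[0,0,0,0,0,-0.025,1],[0,0,0,0,0,-0.04,1],[0,0,0,0,0,-0.04,1],[0,-7,0,0,0,-0.04,1],[0,-7,0,0,0,-0.025,1],[0,-7,0,0,0,-0.02,0.35],[0,-7,0,0,0,0,0.35],[0,-7,0,0,0,0,0.35],[0,0,0,0,0,0,0.35]]'
python3 - <<'E'
from h import *
import pickle
where()
im=manip.grab_frame("wrist"); cv2.imwrite("pics/w5.png",im)
pickle.dump(manip.get_calibration("wrist"),open("cw5.pkl","wb"))
for t in("bracket","rest"):
    r=manip.cut_out(t,"wrist")
    for d in r[:2]: print(t,d["confidence"],d["rect"],d["pixels"].sum())
    np.save(f"m_w5_{t}.npy",r[0]["pixels"])
E
python3 fitw.py w5
```

```text
time: 6.65
tool_pos: [0.4356, -0.0908, 0.1598]
tool_rot: [0.003, 0.995, 0.096, -0.001]
contact_force: [0.2, 0.3, 0.5]
gripper_width: 0.452
t 6.65 rest-frame TCP mm [-140.7    1.3  159.8] phi -0.13 yaw off 0.16 roll -0.37 F(rest) [0.27 0.22 0.52] T [ 0.03 -0.05 -0.01] jaw 0.452
bracket 0.63 [258.5, 28.5, 370.8, 154.1] 9234
rest 0.29 [435.5, 0.4, 512.8, 72.1] 4221
rest [ 0.6063 -0.0593  0.132 ] 1.0
br [ 0.5462 -0.0683  0.2169] 0.035 rel [-0.0608 -0.001 ] 0.085
```

View pics/w5.png

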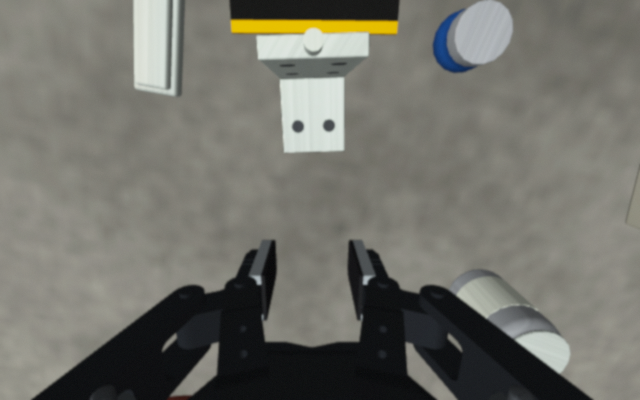

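View pics/w5f.png

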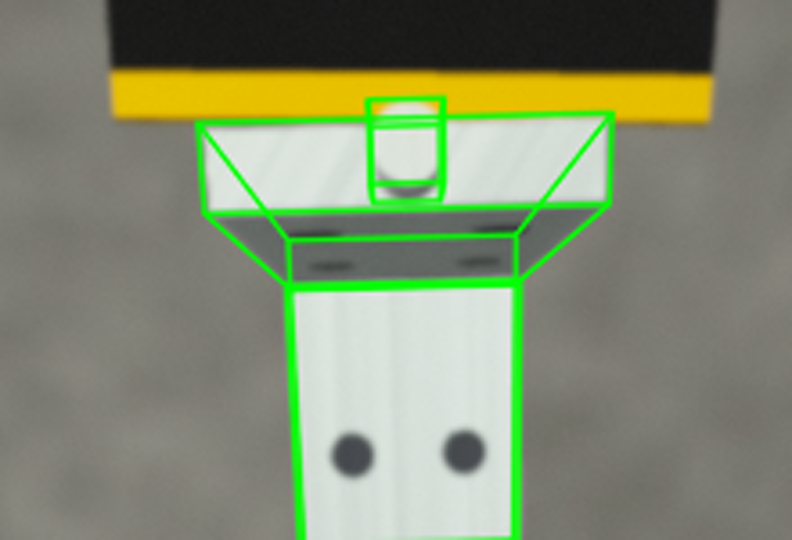

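```bash
python3 - <<'E'
from h import *
import pickle
im=cv2.imread("pics/w5.png"); c=Cam(pickle.load(open("cw5.pkl","rb")))
hsv=cv2.cvtColor(im,cv2.COLOR_BGR2HSV); m=cv2.inRange(hsv,(18,140,90),(35,255,255)); m[:, :220]=0
pts=[]
for u in list(range(236,256))+list(range(374,394)):
    v=np.nonzero(m[:60,u])[0]; pts.append((u,v.max()+.5))
P=c.back(np.array(pts),0.0); k=np.polyfit(P[:,1],P[:,0],1); print("edge yaw",-np.arctan(k[0]))
ys,xs=np.nonzero(m[:60]); print(xs.min(),xs.max())
row=[(np.nonzero(m[r])[0].min()-.5,r) for r in(26,28,30)],[(np.nonzero(m[r])[0].max()+.5,r) for r in(26,28,30)]
for a in row: print(((c.back(a,.005)-RO)@RR*1e3).round(1))
q=((P-RO)@RR*1e3); print(q[:,0].mean().round(2), q[:20,0].mean(),q[20:,0].mean())
b=(np.array([.5462,-.0683,0])-RO)@RR*1e3; print("bracket",b.round(1),.2169-RY)
E
```

```text
edge yaw 0.19032179042546576
231 397
[[ 3.7 74.9  5. ]
 [ 2.1 75.1  5. ]
 [ 0.5 75.2  5. ]]
[[  4.5 -74.9   5. ]
 [  2.9 -75.1   5. ]
 [  1.3 -74.3   5. ]]
-1.15 -1.1830104310633467 -1.123809445870526
bracket [-27.8   2.5   0. ] 0.026900000000000007
```

```bash
python3 - <<'E'
from h import *
go(-135,1.5,30,12)
go(-135,1.5,2,12)
E
```

```text
t 6.8 rest-frame TCP mm [-143.7    1.9  158.6] phi 0.02 yaw off 0.05 roll -0.29 F(rest) [ 0.2  -0.35  0.3 ] T [0.05 0.04 0.02] jaw 0.348
 turn(deg, tool) [ 0.28 11.98  0.08]  shift after turn (tool) [-0.0182  0.0004  0.1276]  shift before turn [ 0.0086 -0.0003  0.1286]
t 6.8 rest-frame TCP mm [-143.7    1.9  158.6] phi 0.02 yaw off 0.05 roll -0.29 F(rest) [ 0.2  -0.35  0.3 ] T [0.05 0.04 0.02] jaw 0.348
 turn(deg, tool) [ 0.28 11.98  0.08]  shift after turn (tool) [-0.0241  0.0004  0.1549]  shift before turn [ 0.0086 -0.0004  0.1566]
```

```bash
python3 -m creep '[[0.28,6,0.1,0,0,0,0.35],[0,6,0,0,0,0,0.35],[0,0,0,-0.004,0,0.0255,0.35],[0,0,0,-0.004,0,0.0255,0.35],[0,0,0,-0.004,0,0.0255,0.35],[0,0,0,-0.004,0,0.0255,0.35],[0,0,0,-0.004,0,0.0255,0.35],[0,0,0,-0.0042,0,0.02,0.35],[0,0,0,0,0,0,0.35],[0,0,0,0,0,0,0.35]]'
python3 - <<'E'
from h import *
go(-135,1.5,2,12)
cv2.imwrite("pics/w6.png",manip.grab_frame("wrist"));cv2.imwrite("pics/s6.png",cv2.resize(manip.grab_frame("side")[140:260,220:420],None,fx=4,fy=4,interpolation=cv2.INTER_CUBIC))
E
```

```text
time: 7.63
tool_pos: [0.4381, -0.0898, 0.0092]
tool_rot: [-0.01, 0.99, 0.093, 0.103]
contact_force: [0.3, -0.0, 0.1]
gripper_width: 0.353
t 7.63 rest-frame TCP mm [-138.     1.8    9.2] phi 11.93 yaw off -0.16 roll -0.0 F(rest) [ 0.27 -0.09  0.08] T [ 0.05  0.01 -0.06] jaw 0.353
 turn(deg, tool) [ 0.    0.07 -0.15]  shift after turn (tool) [0.0014 0.0003 0.0077]  shift before turn [0.0014 0.0003 0.0077]
```

View pics/w6.png

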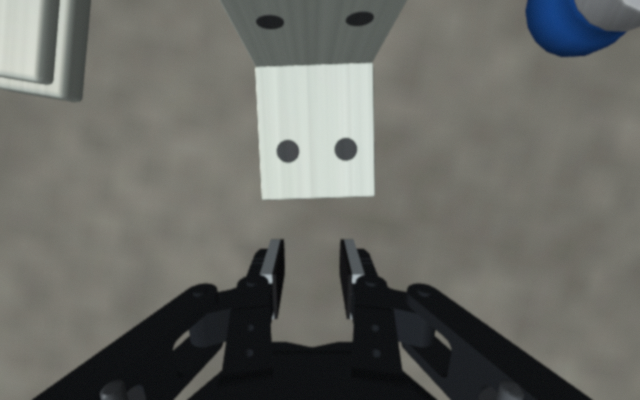

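View pics/s6.png

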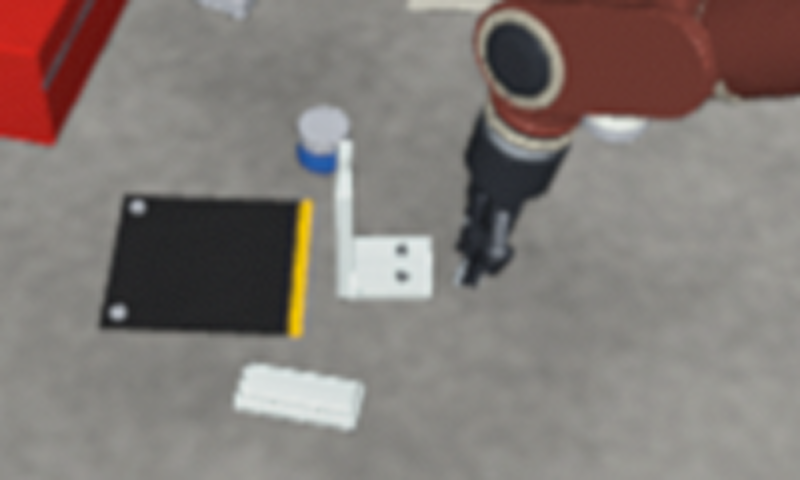

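```bash
python3 -m creep '[[0,0,0,-0.0009,0,0.0042,0.35],[0,0,-0.15,-0.0009,0,0.0042,0.35],[0,0,0,0.0049,0,0.001,0.35],[0,0,0,0.0049,0,0.001,0.35],[0,0,0,0.0049,0,0.001,0.35],[0,0,0,0,0,0,0.35],[0,0,0,0,0,0,0.35]]'
python3 - <<'E'
from h import *
where()
E
```

```text
time: 8.32
tool_pos: [0.4553, -0.0872, 0.002]
tool_rot: [-0.009, 0.99, 0.095, 0.104]
contact_force: [0.4, 0.1, 0.8]
gripper_width: 0.348
t 8.32 rest-frame TCP mm [-120.7    1.1    2. ] phi 12.01 yaw off 0.12 roll -0.06 F(rest) [0.38 0.04 0.76] T [ 0.02  0.15 -0.01] jaw 0.348
```

```bash
python3 -m creep '[[0,0,0,0.0024,0.0002,0.0005,0.35],[0,0,0,0.0024,0.0002,0.0005,0.35],[0,0,0,0.0024,0.0002,0.0005,0.35],[0,0,0,0.0024,0.0002,0.0005,0.35],[0,0,0,0.0024,0.0002,0.0005,0.35],[0,0,0,0.0024,0.0002,0.0005,0.35],[0,0,0,0.0024,0.0002,0.0005,0.35],[0,0,0,0.0024,0.0002,0.0005,0.35],[0,0,0,0,0,0,0.35]]'
python3 - <<'E'
from h import *
where()
cv2.imwrite("pics/w7.png",manip.grab_frame("wrist"));cv2.imwrite("pics/s7.png",cv2.resize(manip.grab_frame("side")[140:260,220:420],None,fx=4,fy=4,interpolation=cv2.INTER_CUBIC))
E
```

```text
time: 9.07
tool_pos: [0.4748, -0.0852, 0.0019]
tool_rot: [-0.009, 0.99, 0.095, 0.104]
contact_force: [-1.2, -0.8, -1.2]
gripper_width: 0.35
t 9.07 rest-frame TCP mm [-101.2   -0.6    1.9] phi 12.03 yaw off 0.09 roll -0.07 F(rest) [-1.37 -0.58 -1.22] T [-0.    0.22 -0.02] jaw 0.35
```

View pics/w7.png

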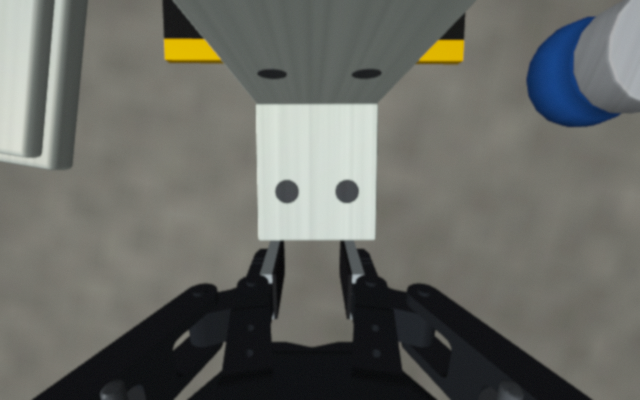

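View pics/s7.png

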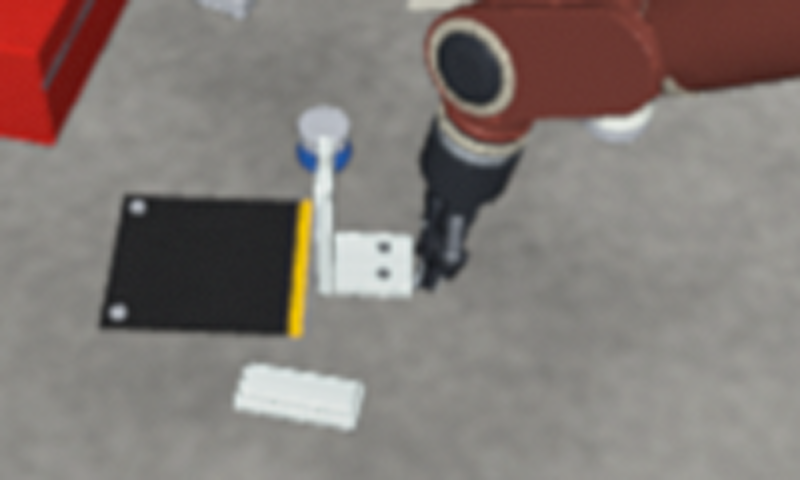

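```bash
python3 -m creep '[[0,0,0,0.002,-0.0001,0.0004,0.35],[0,0,0,0.002,-0.0002,0.0004,0.35],[0,0,0,0.002,-0.0002,0.0004,0.35],[0,0,0,0.001,-0.0001,0.0002,0.35],[0,0,0,0,0,0,0.35]]'
python3 - <<'E'
from h import *
where()
cv2.imwrite("pics/w8.png",manip.grab_frame("wrist"))
E
```

```text
time: 9.58
tool_pos: [0.4815, -0.0832, 0.002]
tool_rot: [-0.009, 0.99, 0.095, 0.104]
contact_force: [-1.9, -0.5, -0.1]
gripper_width: 0.348
t 9.58 rest-frame TCP mm [-94.2   0.1   2. ] phi 12.03 yaw off 0.09 roll -0.07 F(rest) [-1.95 -0.1  -0.14] T [-0.05  0.3  -0.04] jaw 0.348
```

View pics/w8.png

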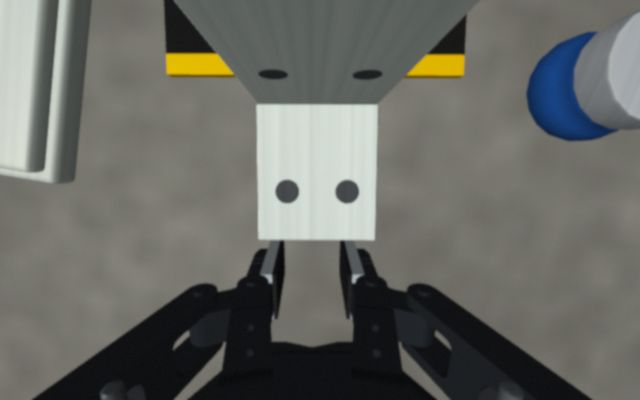

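```bash
python3 -m creep '[[0,0,0,0.0008,0,0.0002,0.35],[0,0,0,0.0008,0,0.0002,0.35],[0,0,0,0,0,0,0.35]]'; python3 -m creep '[[0,0,0,0.0008,0,0.0002,0.35],[0,0,0,0,0,0,0.35]]'
python3 - <<'E'
from h import *
where()
E
```

```text
time: 9.88
tool_pos: [0.4829, -0.0829, 0.002]
tool_rot: [-0.009, 0.99, 0.095, 0.104]
contact_force: [-2.0, -0.7, 2.5]
gripper_width: 0.349
time: 10.05
tool_pos: [0.4837, -0.0827, 0.0019]
tool_rot: [-0.009, 0.99, 0.095, 0.104]
contact_force: [-1.8, -0.4, 2.0]
gripper_width: 0.35
t 10.05 rest-frame TCP mm [-91.9   0.1   1.9] phi 12.01 yaw off 0.09 roll -0.06 F(rest) [-1.82 -0.1   1.95] T [-0.03  0.52  0.02] jaw 0.35
```

```bash
python3 -m creep '[[0,0,0,0.0008,0,0.0002,0.35],[0,0,0,0.0004,0,0.0001,0.35],[0,0,0,0,0,0,0.35]]'; python3 -m creep '[[0,0,0,0.0008,0,0.0002,0.35],[0,0,0,0,0,0,0.35]]'
python3 - <<'E'
from h import *
where()
E
```

```text
time: 10.3
tool_pos: [0.4849, -0.0825, 0.0018]
tool_rot: [-0.009, 0.99, 0.095, 0.104]
contact_force: [-3.5, -0.1, 2.4]
gripper_width: 0.354
time: 10.47
tool_pos: [0.4853, -0.0824, 0.0017]
tool_rot: [-0.009, 0.99, 0.095, 0.104]
contact_force: [-6.3, -1.5, 5.1]
gripper_width: 0.349
t 10.47 rest-frame TCP mm [-90.3   0.2   1.7] phi 11.93 yaw off 0.1 roll -0.05 F(rest) [-6.49 -0.24  5.1 ] T [0.01 0.9  0.01] jaw 0.349
```

```bash
python3 -m creep '[[0,0,0,0.0006,0,0.0001,0.35],[0,0,0,0,0,0,0.35]]'
python3 - <<'E'
from h import *
where()
cv2.imwrite("pics/w9.png",manip.grab_frame("wrist"))
cv2.imwrite("pics/s9.png",cv2.resize(manip.grab_frame("side")[140:260,220:420],None,fx=4,fy=4,interpolation=cv2.INTER_CUBIC))
E
```

```text
time: 10.63
tool_pos: [0.4854, -0.0823, 0.0016]
tool_rot: [-0.009, 0.99, 0.095, 0.103]
contact_force: [-8.4, -2.5, 6.4]
gripper_width: 0.351
t 10.63 rest-frame TCP mm [-90.2   0.2   1.6] phi 11.85 yaw off 0.12 roll -0.04 F(rest) [-8.72 -0.88  6.35] T [-0.14  1.27 -0.04] jaw 0.351
```

View pics/w9.png

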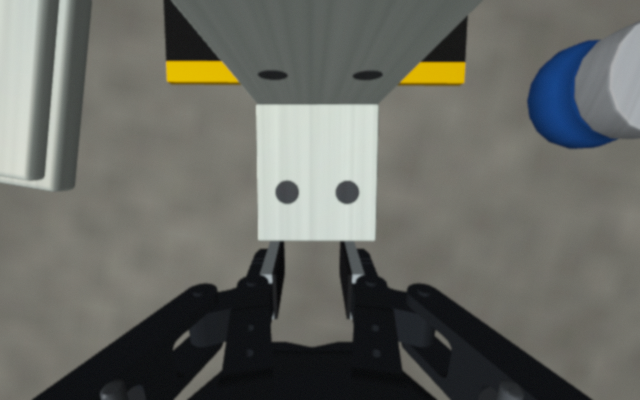

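View pics/s9.png

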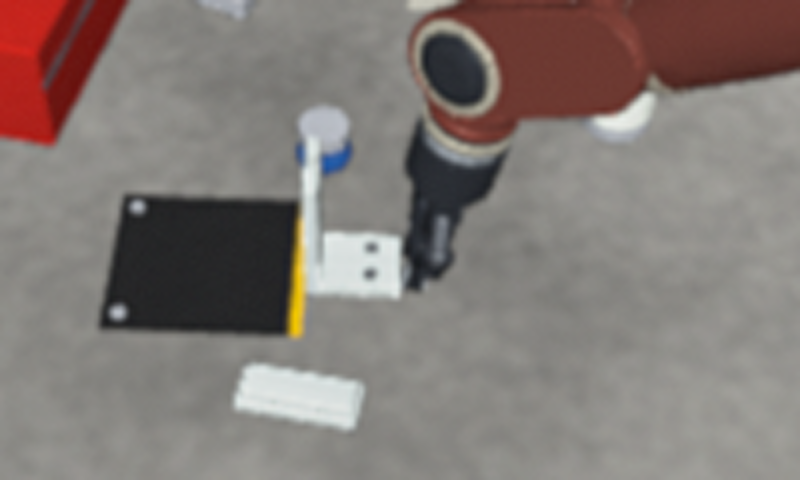

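```bash
python3 -m creep '[[0,0,0,-0.0148,0,-0.003,0.35],[0,0,0,-0.004,0,-0.03,0.35],[0,7,0,0,0,-0.035,0.35],[0,7,0,0,0,-0.035,0.35],[0,6,0,0,0,-0.025,0.35],[0,0,0,0,0,0,0.35],[0,0,0,0,0,0,0.35]]'
python3 - <<'E'
from h import *
go(-88,0,125,32)
go(-26,0,22,32)
E
```

```text
time: 11.32
tool_pos: [0.4357, -0.0936, 0.116]
tool_rot: [-0.022, 0.96, 0.091, 0.264]
contact_force: [-0.3, -0.1, 0.5]
gripper_width: 0.351
t 11.32 rest-frame TCP mm [-141.1   -1.5  116. ] phi 30.74 yaw off 0.01 roll -0.33 F(rest) [-0.34 -0.06  0.49] T [-0.03  0.25  0.01] jaw 0.351
 turn(deg, tool) [0.33 1.26 0.01]  shift after turn (tool) [ 0.0498 -0.0015  0.0205]  shift before turn [ 0.0502 -0.0016  0.0194]
t 11.32 rest-frame TCP mm [-141.1   -1.5  116. ] phi 30.74 yaw off 0.01 roll -0.33 F(rest) [-0.34 -0.06  0.49] T [-0.03  0.25  0.01] jaw 0.351
 turn(deg, tool) [0.33 1.26 0.01]  shift after turn (tool) [ 0.0478 -0.0015  0.1407]  shift before turn [ 0.0508 -0.0023  0.1397]
```

```bash
python3 -m creep '[[0.33,1.26,0,0,0,0,0.35],[0,0,0,0.0239,-0.0005,0.005,0.35],[0,0,0,0.0239,-0.0005,0.005,0.35],[0,0,0,0,0,0.03,0.35],[0,0,0,0,0,0.03,0.35],[0,0,0,0,0,0.03,0.35],[0,0,0,0,0,0.02,0.35],[0,0,0,0,0,0.01,0.35],[0,0,0,0,0,0,0.35],[0,0,0,0,0,0,0.35]]'
python3 - <<'E'
from h import *
go(-26,-0.5,18,32)
cv2.imwrite("pics/w10.png",manip.grab_frame("wrist"))
cv2.imwrite("pics/s10.png",cv2.resize(manip.grab_frame("side")[140:260,220:420],None,fx=4,fy=4,interpolation=cv2.INTER_CUBIC))
E
```

```text
time: 12.15
tool_pos: [0.5411, -0.0683, 0.0246]
tool_rot: [-0.031, 0.958, 0.093, 0.269]
contact_force: [-0.0, -0.2, -0.5]
gripper_width: 0.353
t 12.15 rest-frame TCP mm [-32.8   3.5  24.6] phi 31.38 yaw off -0.03 roll 0.6 F(rest) [-0.05 -0.23 -0.54] T [-0.02  0.28 -0.01] jaw 0.353
 turn(deg, tool) [-0.59  0.62 -0.02]  shift after turn (tool) [0.0023 0.004  0.0092]  shift before turn [0.0024 0.0041 0.0091]
```

View pics/w10.png

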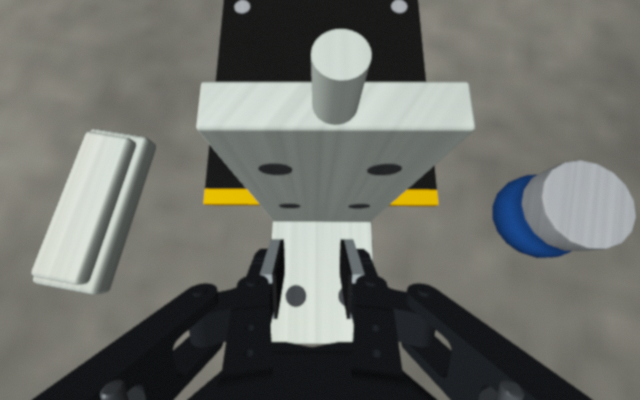

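View pics/s10.png

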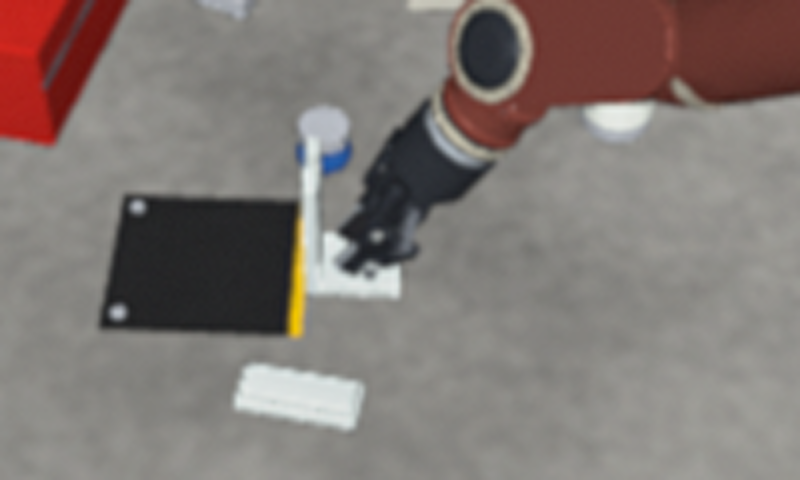

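```bash
python3 -m creep '[[-0.59,0.6,0,0,0.002,0,0.35],[0,0,0,0.0005,0.0022,0.003,0.35],[0,0,0,0.0005,0,0.003,0.35],[0,0,0,0,0,0,0.35],[0,0,0,0,0,0,0.35]]'
python3 - <<'E'
from h import *
go(-26,-0.5,18,32)
E
python3 -m creep '[[0,0,0,-0.0005,0,0.0008,0.35],[0,0,0,0,0,0,0.35],[0,0,0,0,0,0,0.35]]'
python3 - <<'E'
from h import *
go(-26,-0.5,18,32)
E
```

```text
time: 12.67
tool_pos: [0.5467, -0.0732, 0.0236]
tool_rot: [-0.024, 0.956, 0.09, 0.277]
contact_force: [0.0, -0.2, -1.0]
gripper_width: 0.354
t 12.67 rest-frame TCP mm [-28.3  -2.4  23.6] phi 32.33 yaw off -0.0 roll -0.24 F(rest) [-0.03 -0.18 -1.  ] T [0.05 0.25 0.04] jaw 0.354
 turn(deg, tool) [ 0.24 -0.33 -0.  ]  shift after turn (tool) [-0.001  -0.0019  0.006 ]  shift before turn [-0.0011 -0.002   0.006 ]
time: 12.92
tool_pos: [0.5466, -0.0731, 0.0225]
tool_rot: [-0.025, 0.956, 0.091, 0.277]
contact_force: [-0.0, 0.4, -0.4]
gripper_width: 0.347
t 12.92 rest-frame TCP mm [-28.4  -2.3  22.5] phi 32.31 yaw off 0.0 roll -0.23 F(rest) [ 0.04  0.37 -0.43] T [0.04 0.22 0.03] jaw 0.347
 turn(deg, tool) [ 0.23 -0.31  0.  ]  shift after turn (tool) [-0.0004 -0.0018  0.0051]  shift before turn [-0.0004 -0.0018  0.0051]
```

```bash
python3 -m creep '[[0.2,-0.3,0,-0.001,-0.0018,0.0017,0.35],[0,0,0,-0.0008,0,0.0013,0.35],[0,0,0,0,0,0,0.35],[0,0,0,0,0,0,0.35]]'
python3 - <<'E'
from h import *
where()
E
python3 -m creep '[[0,0,0,-0.0004,0,0.0007,0.35],[0,0,0,0,0,0,0.35]]'
python3 - <<'E'
from h import *
where()
E
```

```text
time: 13.25
tool_pos: [0.5462, -0.0712, 0.0187]
tool_rot: [-0.026, 0.957, 0.091, 0.274]
contact_force: [1.0, -0.8, -0.6]
gripper_width: 0.349
t 13.25 rest-frame TCP mm [-28.4  -0.3  18.7] phi 31.99 yaw off 0.0 roll -0.01 F(rest) [ 0.87 -0.96 -0.57] T [-0.02  0.24  0.  ] jaw 0.349
time: 13.42
tool_pos: [0.5463, -0.0712, 0.018]
tool_rot: [-0.026, 0.957, 0.091, 0.274]
contact_force: [-0.7, 0.1, -0.5]
gripper_width: 0.344
t 13.42 rest-frame TCP mm [-28.3  -0.4  18. ] phi 32.0 yaw off 0.0 roll -0.01 F(rest) [-0.71  0.24 -0.5 ] T [ 0.06  0.28 -0.03] jaw 0.344
```

```bash
python3 -m creep '[[0,0,0,-0.0004,0,0.0007,0.35],[0,0,0,0,0,0,0.35]]'; python3 -m creep '[[0,0,0,-0.0004,0,0.0007,0.35],[0,0,0,0,0,0,0.35]]'
python3 - <<'E'
from h import *
where()
E
```

```text
time: 13.58
tool_pos: [0.5463, -0.0712, 0.0172]
tool_rot: [-0.026, 0.957, 0.091, 0.274]
contact_force: [0.0, -0.2, -0.5]
gripper_width: 0.352
time: 13.75
tool_pos: [0.5464, -0.0712, 0.0164]
tool_rot: [-0.026, 0.957, 0.091, 0.274]
contact_force: [-0.8, 0.5, 0.1]
gripper_width: 0.348
t 13.75 rest-frame TCP mm [-28.2  -0.4  16.4] phi 32.0 yaw off 0.0 roll -0.02 F(rest) [-0.72  0.66  0.07] T [-0.03  0.25  0.04] jaw 0.348
```

```bash
python3 -m creep '[[0,0,0,-0.0004,0,0.0007,0.35],[0,0,0,0,0,0,0.35]]'; python3 -m creep '[[0,0,0,-0.0004,0,0.0007,0.35],[0,0,0,0,0,0,0.35]]'
python3 - <<'E'
from h import *
where()
E
```

```text
time: 13.92
tool_pos: [0.5466, -0.0713, 0.0159]
tool_rot: [-0.026, 0.957, 0.091, 0.275]
contact_force: [-0.8, 0.4, 0.4]
gripper_width: 0.348
time: 14.08
tool_pos: [0.5469, -0.0713, 0.0156]
tool_rot: [-0.026, 0.957, 0.091, 0.275]
contact_force: [-4.4, 0.4, 5.3]
gripper_width: 0.348
t 14.08 rest-frame TCP mm [-27.7  -0.6  15.6] phi 32.04 yaw off 0.03 roll -0.01 F(rest) [-4.26  1.21  5.27] T [0.24 0.45 0.09] jaw 0.348
```

```bash
python3 -m creep '[[0,0,0,0.0009,0,-0.0014,0.35],[0,0,0,0.0017,0,0.0011,0.35],[0,0,0,0.0017,0,0.0011,0.35],[0,0,0,0,0,0,0.35]]'
python3 - <<'E'
from h import *
where()
E
python3 -m creep '[[0,0,0,0.0008,0,0.0005,0.35],[0,0,0,0,0,0,0.35]]'
python3 - <<'E'
from h import *
where()
E
```

```text
time: 14.42
tool_pos: [0.5508, -0.0705, 0.0165]
tool_rot: [-0.026, 0.957, 0.091, 0.274]
contact_force: [-0.3, -0.0, -0.1]
gripper_width: 0.354
t 14.42 rest-frame TCP mm [-23.8  -0.5  16.5] phi 32.01 yaw off 0.01 roll -0.02 F(rest) [-0.27  0.01 -0.06] T [0.03 0.26 0.02] jaw 0.354
time: 14.58
tool_pos: [0.5514, -0.0702, 0.0164]
tool_rot: [-0.026, 0.957, 0.091, 0.274]
contact_force: [0.4, 0.5, 0.5]
gripper_width: 0.351
t 14.58 rest-frame TCP mm [-23.   -0.4  16.4] phi 31.99 yaw off 0.0 roll -0.01 F(rest) [0.49 0.44 0.49] T [-0.02  0.23  0.03] jaw 0.351
```

```bash
python3 -m creep '[[0,0,0,0.0011,0,0.0001,0.35],[0,0,0,0,0,0,0.35]]'; python3 -m creep '[[0,0,0,0.0008,0,0.0005,0.35],[0,0,0,0,0,0,0.35]]'
python3 - <<'E'
from h import *
where()
E
```

```text
time: 14.75
tool_pos: [0.5525, -0.0701, 0.0171]
tool_rot: [-0.026, 0.957, 0.091, 0.275]
contact_force: [0.2, -0.2, 0.9]
gripper_width: 0.347
time: 14.92
tool_pos: [0.5534, -0.07, 0.0171]
tool_rot: [-0.026, 0.957, 0.091, 0.275]
contact_force: [-0.2, -0.3, 0.2]
gripper_width: 0.354
t 14.92 rest-frame TCP mm [-21.   -0.5  17.1] phi 32.01 yaw off 0.01 roll -0.02 F(rest) [-0.25 -0.22  0.15] T [0.01 0.27 0.05] jaw 0.354
```

```bash
python3 -m creep '[[0,0,0,0.0008,0,0.0005,0.35],[0,0,0,0,0,0,0.35]]'; python3 -m creep '[[0,0,0,0.0008,0,0.0005,0.35],[0,0,0,0,0,0,0.35]]'
python3 - <<'E'
from h import *
where()
E
```

```text
time: 15.08
tool_pos: [0.5544, -0.0698, 0.0171]
tool_rot: [-0.026, 0.957, 0.091, 0.275]
contact_force: [-0.9, -0.4, -0.2]
gripper_width: 0.349
time: 15.25
tool_pos: [0.555, -0.0696, 0.017]
tool_rot: [-0.026, 0.957, 0.091, 0.274]
contact_force: [-4.2, -1.3, 2.1]
gripper_width: 0.349
t 15.25 rest-frame TCP mm [-19.4  -0.5  17. ] phi 31.98 yaw off 0.02 roll -0.01 F(rest) [-4.41 -0.46  2.1 ] T [-0.06  0.58 -0.09] jaw 0.349
```

```bash
python3 -m creep '[[0,-2,0,0.0009,0,-0.0003,0.35],[0,-2,0,0.00072,0,-0.00035,0.35],[0,-2,0,0.00072,0,-0.00035,0.35],[0,-2,0,0.00072,0,-0.00035,0.35],[0,0,0,0,0,0,0.35]]'
python3 - <<'E'
from h import *
where()
cv2.imwrite("pics/w11.png",manip.grab_frame("wrist"))
cv2.imwrite("pics/s11.png",cv2.resize(manip.grab_frame("side")[140:260,220:420],None,fx=4,fy=4,interpolation=cv2.INTER_CUBIC))
E
```

```text
time: 15.67
tool_pos: [0.5578, -0.0691, 0.0201]
tool_rot: [-0.02, 0.974, 0.093, 0.207]
contact_force: [-0.1, -0.4, -0.6]
gripper_width: 0.348
t 15.67 rest-frame TCP mm [-16.6  -0.4  20.1] phi 23.99 yaw off 0.05 roll -0.01 F(rest) [-0.2  -0.36 -0.64] T [-0.01  0.2  -0.01] jaw 0.348
```

View pics/w11.png

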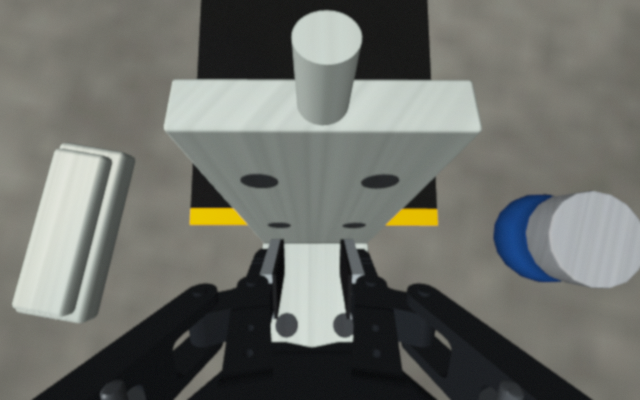

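View pics/s11.png

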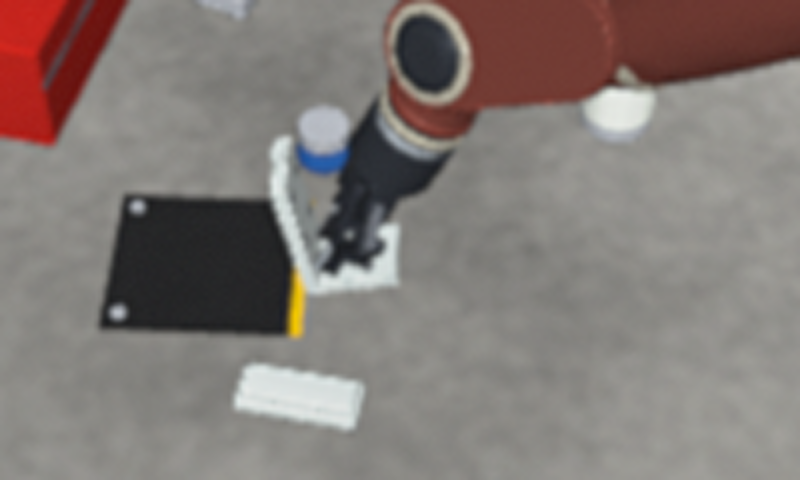

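```bash
cat > tilt.py <<'E'
from h import *
import sys
# estimate tilt about rest edge from side & wrist pictures by matching leg outline
def tilt(k,th0):
    stub=boxpts(-.011,-.001,-.005,.005,.13,.145)
    out=[]
    where()
    for n in("side","wrist","top"):
        c=cam(n); im=manip.grab_frame(n); cv2.imwrite(f"pics/{n}_{k}.png",im)
        r=manip.cut_out("bracket",n)
        if not r: print(n,"none"); continue
        m=r[0]["pixels"].astype(np.float32)
        best=[]
        # only count model->mask: leg outline; the hand hides part: use mask leaving model + model uncovered weighted
        for th in np.arange(th0-20,th0+21,1.):
            a=np.radians(th); own=np.array([0,0,.005])
            Rm=RR@R.from_euler('y',a).as_matrix()
            bst=9
            for dx in (-3,0,3) if n!="side" else (-6,-3,0,3):
              for dy in (-3,0,3):
                t=RO+RR@np.array([dx/1e3,-.0007+dy/1e3,.005])-Rm@own
                s=sil(c,[p@Rm.T+t for p in BR+[stub]],2)
                out_=(m*(1-s)).sum()/m.sum(); un=(s*(1-m)).sum()/s.sum()
                bst=min(bst,out_+0.3*un)
            best.append((bst,th))
        best.sort(); print(n,round(r[0]["confidence"],2),[(round(float(b),3),float(t)) for b,t in best[:4]])
        im2=im.copy(); im2[m>0,1]=255
    return
tilt(sys.argv[1],float(sys.argv[2]))
E
python3 tilt.py a 12
```

```text
t 15.77 rest-frame TCP mm [-17.   -0.4  19.8] phi 24.06 yaw off 0.03 roll -0.02 F(rest) [-2.3  -1.44  2.06] T [-0.04  0.39 -0.  ] jaw 0.35
side 0.57 [(0.163, 9.0), (0.164, 11.0), (0.166, 12.0), (0.168, 10.0)]
wrist 0.64 [(0.064, 8.0), (0.071, 10.0), (0.071, 11.0), (0.084, 9.0)]
top 0.48 [(0.2, 11.0), (0.203, 10.0), (0.203, 9.0), (0.206, 12.0)]
```

```bash
python3 -m creep '[[0,-1,0,0.00036,0,-0.00018,0.35],[0,-1,0,0.00036,0,-0.00018,0.35],[0,-1,0,0.00036,0,-0.00018,0.35],[0,-1,0,0.00036,0,-0.00018,0.35],[0,-1,0,0.00036,0,-0.00018,0.35],[0,-1,0,0.00036,0,-0.00018,0.35],[0,-1,0,0.00036,0,-0.00018,0.35],[0,-1,0,0.00036,0,-0.00018,0.35],[0,0,0,0,0,0,0.35]]'
python3 tilt.py b 18
```

```text
time: 16.82
tool_pos: [0.5604, -0.0689, 0.0228]
tool_rot: [-0.013, 0.986, 0.094, 0.139]
contact_force: [0.3, -0.2, -0.1]
gripper_width: 0.356
t 16.82 rest-frame TCP mm [-14.   -0.7  22.8] phi 16.04 yaw off 0.03 roll -0.05 F(rest) [ 0.3  -0.23 -0.1 ] T [-0.02  0.12 -0.  ] jaw 0.356
side 0.76 [(0.08, 20.0), (0.088, 22.0), (0.089, 21.0), (0.092, 19.0)]
wrist 0.81 [(0.067, 19.0), (0.068, 17.0), (0.076, 18.0), (0.078, 21.0)]
top 0.76 [(0.205, 17.0), (0.207, 19.0), (0.209, 18.0), (0.211, 20.0)]
```

View pics/wrist_b.png

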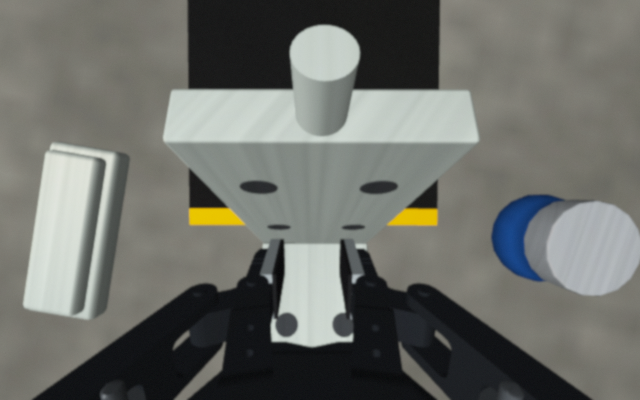

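View pics/side_b.png

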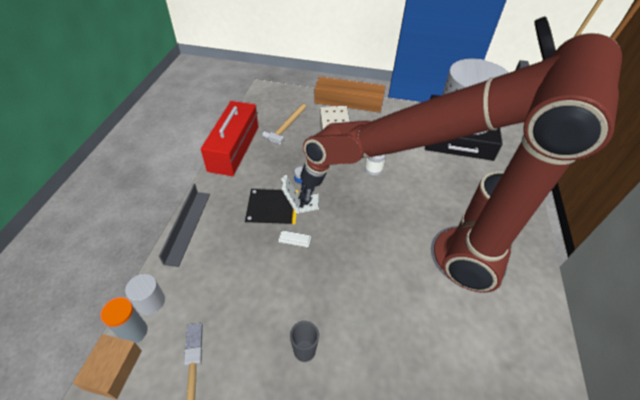

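```bash
python3 -m creep '[[0,-1,0,0.00036,0,-0.00018,0.35],[0,-1,0,0.00036,0,-0.00018,0.35],[0,-1,0,0.00036,0,-0.00018,0.35],[0,-1,0,0.00036,0,-0.00018,0.35],[0,-1,0,0.00036,0,-0.00018,0.35],[0,-1,0,0.00036,0,-0.00018,0.35],[0,-1,0,0.00036,0,-0.00018,0.35],[0,-0.5,0,0.00018,0,-0.0001,0.35],[0,-0.5,0,0.00018,0,-0.0001,0.35],[0,-0.5,0,0.00018,0,-0.0001,0.35],[0,-0.5,0,0.00018,0,-0.0001,0.35],[0,-0.5,0,0.00018,0,-0.0001,0.35],[0,-0.5,0,0.00018,0,-0.0001,0.35],[0,0,0,0,0,0,0.35]]'
python3 tilt.py c 28
```

```text
time: 18.28
tool_pos: [0.5628, -0.0682, 0.0249]
tool_rot: [-0.005, 0.994, 0.095, 0.052]
contact_force: [0.4, -0.4, 0.8]
gripper_width: 0.35
t 18.28 rest-frame TCP mm [-11.5  -0.6  24.9] phi 6.01 yaw off 0.0 roll -0.03 F(rest) [ 0.35 -0.52  0.83] T [ 0.03 -0.01  0.02] jaw 0.35
side 0.98 [(0.089, 32.0), (0.09, 31.0), (0.09, 30.0), (0.09, 33.0)]
wrist 0.83 [(0.066, 32.0), (0.067, 30.0), (0.069, 34.0), (0.07, 31.0)]
top 0.5 [(0.232, 35.0), (0.237, 36.0), (0.238, 33.0), (0.239, 32.0)]
```

View pics/wrist_c.png

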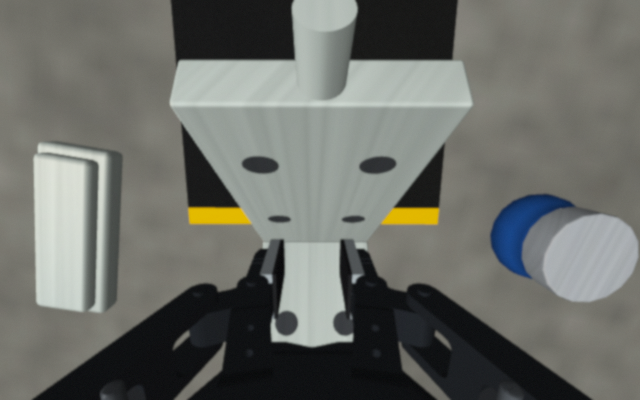

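```bash
cat > plan.py <<'E'
from h import *
hw=9.
def cr(th,xc,n=7.3,P=(0,5)):
    a=np.radians(th); return np.array(P)+xc*np.array([np.cos(a),-np.sin(a)])+n*np.array([np.sin(a),np.cos(a)])
def tcp(th,xc,phi):
    f=np.radians(phi); return cr(th,xc)+hw*np.array([np.cos(f),np.sin(f)])
import sys
th=[30,32,34,36,38,40,42,44,46,48,50,52,54,56,58,60,62,64,66,68,70,72,74,76,78,80,81,82,83,84,85,86,87,88,89,90,91]
xc=lambda t:-27-min(1,(t-30)/36)*29
phi=lambda t:max(0,6-(t-30)*.75)
prev=None
for t in th:
    q=tcp(t,xc(t),phi(t))
    if prev is None: print("start",q.round(1),"actual -11.5 24.9")
    else:
        d=q-prev; f=np.radians(phi(t)); print(t,"turn",round(phi(t)-pp,2),"tx %.1f tz %.1f"%(d[0]*np.cos(f)+d[1]*np.sin(f), d[0]*np.sin(f)-d[1]*np.cos(f)),"tcp",q.round(1),"xc",round(xc(t),1))
    prev=q;pp=phi(t)
E
python3 plan.py
```

```text
start [-10.8  25.8] actual -11.5 24.9
32 turn -1.5 tx -0.5 tz -1.3 tcp [-11.4  27.1] xc -28.6
34 turn -1.5 tx -0.5 tz -1.4 tcp [-12.   28.4] xc -30.2
36 turn -1.5 tx -0.4 tz -1.4 tcp [-12.5  29.9] xc -31.8
38 turn -1.5 tx -0.4 tz -1.5 tcp [-12.9  31.3] xc -33.4
40 turn 0 tx -0.3 tz -1.8 tcp [-13.2  33.1] xc -35.1
42 turn 0 tx -0.2 tz -1.8 tcp [-13.4  35. ] xc -36.7
44 turn 0 tx -0.1 tz -1.9 tcp [-13.5  36.8] xc -38.3
46 turn 0 tx 0.0 tz -1.9 tcp [-13.5  38.8] xc -39.9
48 turn 0 tx 0.1 tz -2.0 tcp [-13.3  40.7] xc -41.5
50 turn 0 tx 0.2 tz -2.0 tcp [-13.1  42.7] xc -43.1
52 turn 0 tx 0.3 tz -2.0 tcp [-12.8  44.7] xc -44.7
54 turn 0 tx 0.5 tz -2.0 tcp [-12.3  46.8] xc -46.3
56 turn 0 tx 0.6 tz -2.1 tcp [-11.8  48.8] xc -47.9
58 turn 0 tx 0.7 tz -2.1 tcp [-11.1  50.9] xc -49.6
60 turn 0 tx 0.8 tz -2.1 tcp [-10.3  53. ] xc -51.2
62 turn 0 tx 0.9 tz -2.1 tcp [-9.3 55. ] xc -52.8
64 turn 0 tx 1.1 tz -2.1 tcp [-8.3 57.1] xc -54.4
66 turn 0 tx 1.2 tz -2.0 tcp [-7.1 59.1] xc -56
68 turn 0 tx 1.9 tz -0.5 tcp [-5.2 59.7] xc -56
70 turn 0 tx 1.9 tz -0.5 tcp [-3.3 60.1] xc -56
72 turn 0 tx 1.9 tz -0.4 tcp [-1.4 60.5] xc -56
74 turn 0 tx 1.9 tz -0.3 tcp [ 0.6 60.8] xc -56
76 turn 0 tx 2.0 tz -0.3 tcp [ 2.5 61.1] xc -56
78 turn 0 tx 2.0 tz -0.2 tcp [ 4.5 61.3] xc -56
80 turn 0 tx 2.0 tz -0.1 tcp [ 6.5 61.4] xc -56
81 turn 0 tx 1.0 tz -0.0 tcp [ 7.4 61.5] xc -56
82 turn 0 tx 1.0 tz -0.0 tcp [ 8.4 61.5] xc -56
83 turn 0 tx 1.0 tz -0.0 tcp [ 9.4 61.5] xc -56
84 turn 0 tx 1.0 tz 0.0 tcp [10.4 61.5] xc -56
85 turn 0 tx 1.0 tz 0.0 tcp [11.4 61.4] xc -56
86 turn 0 tx 1.0 tz 0.1 tcp [12.4 61.4] xc -56
87 turn 0 tx 1.0 tz 0.1 tcp [13.4 61.3] xc -56
88 turn 0 tx 1.0 tz 0.1 tcp [14.3 61.2] xc -56
89 turn 0 tx 1.0 tz 0.1 tcp [15.3 61.1] xc -56
90 turn 0 tx 1.0 tz 0.1 tcp [16.3 61. ] xc -56
91 turn 0 tx 1.0 tz 0.1 tcp [17.3 60.9] xc -56
```

```bash
python3 -m creep '[[0,-0.75,0,-0.00025,0,-0.00065,0.35],[0,-0.75,0,-0.00025,0,-0.00065,0.35],[0,-0.75,0,-0.00025,0,-0.0007,0.35],[0,-0.75,0,-0.00025,0,-0.0007,0.35],[0,-0.75,0,-0.0002,0,-0.0007,0.35],[0,-0.75,0,-0.0002,0,-0.0007,0.35],[0,-0.75,0,-0.0002,0,-0.00075,0.35],[0,-0.75,0,-0.0002,0,-0.00075,0.35],[0,0,0,-0.00015,0,-0.0009,0.35],[0,0,0,-0.00015,0,-0.0009,0.35],[0,0,0,-0.0001,0,-0.0009,0.35],[0,0,0,-0.0001,0,-0.0009,0.35],[0,0,0,0,0,-0.00095,0.35],[0,0,0,0,0,-0.00095,0.35]]'
python3 tilt.py d 44
```

```text
time: 19.75
tool_pos: [0.5597, -0.0687, 0.0357]
tool_rot: [0.0, 0.996, 0.095, 0.0]
contact_force: [2.5, 0.6, -0.2]
gripper_width: 0.349
t 19.75 rest-frame TCP mm [-14.6  -0.4  35.7] phi 0.01 yaw off -0.01 roll -0.02 F(rest) [ 2.58  0.07 -0.16] T [ 0.   -0.3  -0.02] jaw 0.349
side 0.64 [(0.057, 47.0), (0.058, 49.0), (0.06, 46.0), (0.06, 48.0)]
wrist 0.95 [(0.046, 47.0), (0.047, 48.0), (0.047, 46.0), (0.048, 49.0)]
top 0.43 [(0.266, 45.0), (0.266, 44.0), (0.266, 47.0), (0.267, 46.0)]
```

View pics/wrist_d.png

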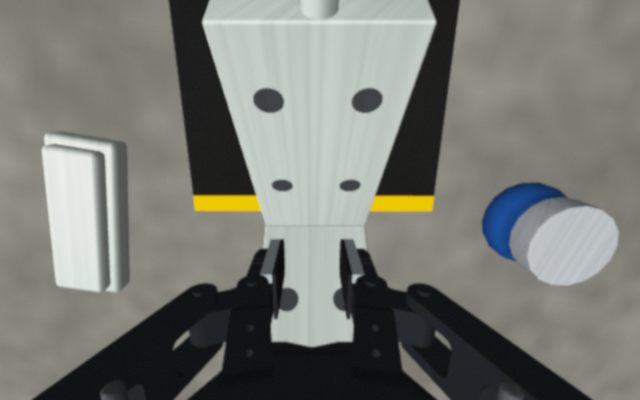

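```bash
python3 -m creep '[[0,0,0,0,0,-0.00095,0.35],[0,0,0,0,0,-0.00095,0.35],[0,0,0,0.00005,0,-0.001,0.35],[0,0,0,0.00005,0,-0.001,0.35],[0,0,0,0.0001,0,-0.001,0.35],[0,0,0,0.0001,0,-0.001,0.35],[0,0,0,0.00015,0,-0.001,0.35],[0,0,0,0.00015,0,-0.001,0.35],[0,0,0,0.00025,0,-0.001,0.35],[0,0,0,0.00025,0,-0.001,0.35],[0,0,0,0.0003,0,-0.00105,0.35],[0,0,0,0.0003,0,-0.00105,0.35],[0,0,0,0.00035,0,-0.00105,0.35],[0,0,0,0.00035,0,-0.00105,0.35],[0,0,0,0.0004,0,-0.00105,0.35],[0,0,0,0.0004,0,-0.00105,0.35]]'
python3 tilt.py e 62
```

```text
time: 21.38
tool_pos: [0.5628, -0.068, 0.0517]
tool_rot: [0.0, 0.995, 0.095, -0.0]
contact_force: [2.1, -0.1, -1.3]
gripper_width: 0.351
t 21.38 rest-frame TCP mm [-11.5  -0.4  51.7] phi -0.02 yaw off -0.01 roll -0.01 F(rest) [ 2.06 -0.47 -1.31] T [-0.02 -0.22 -0.02] jaw 0.351
side 0.57 [(0.176, 71.0), (0.176, 70.0), (0.179, 72.0), (0.183, 73.0)]
wrist 0.71 [(0.101, 67.0), (0.103, 66.0), (0.103, 68.0), (0.104, 65.0)]
top none
```

View pics/wrist_e.png

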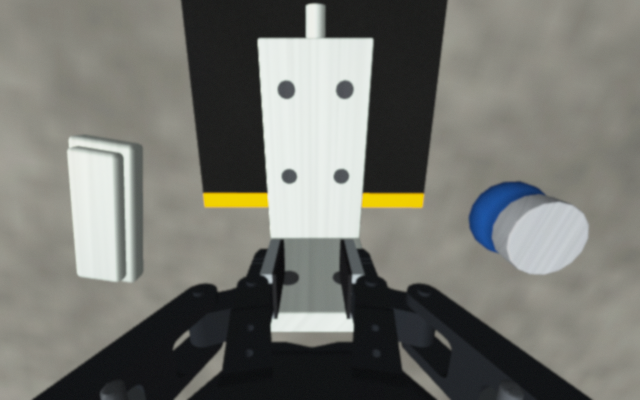

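```bash
python3 -c "
import cv2
im=cv2.imread('pics/side_e.png'); cv2.imwrite('pics/se.png',cv2.resize(im[150:250,225:355],None,fx=6,fy=6,interpolation=cv2.INTER_CUBIC))"
```

```text
(no output)
```

View pics/se.png

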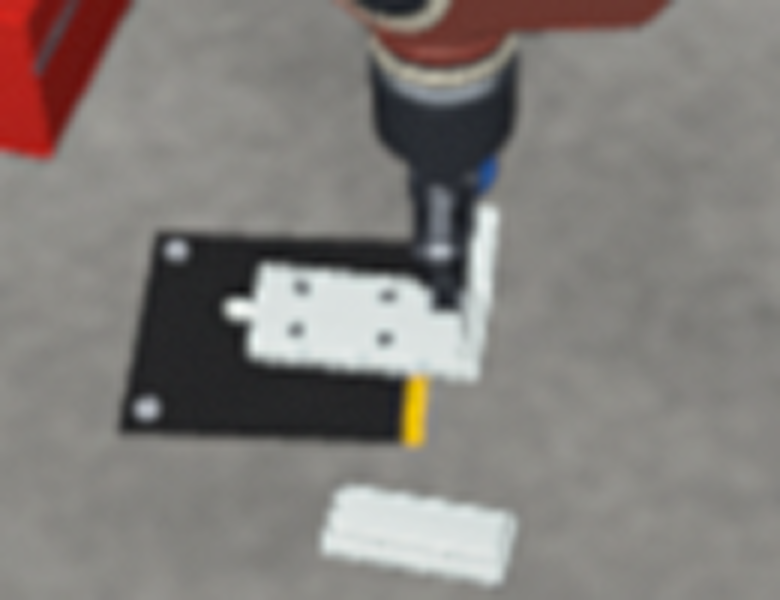

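```bash
cat > pnp.py <<'E'
from h import *
def solve(c,pts,obj):
    ok,rv,tv=cv2.solvePnP(np.array(obj,float),np.array(pts,float),c.K,None,flags=cv2.SOLVEPNP_ITERATIVE)
    Rc=cv2.Rodrigues(rv)[0]; Rw=c.R@Rc; t=c.R@tv[:,0]+c.t
    e=np.abs(c_proj(c,obj,Rw,t)-pts).max()
    Rr=RR.T@Rw; q=(t-RO)@RR*1e3
    th=np.degrees(np.arctan2(Rr[0,2],Rr[2,2])); yaw=np.degrees(np.arctan2(Rr[1,2],Rr[0,2])) 
    print("origin rest mm",q.round(1),"theta",round(th,1),"yaw",round(yaw,2),"err",round(e,2),"top",((t+Rw@[0,0,.13]-RO)@RR*1e3).round(1))
def c_proj(c,obj,Rw,t): return c.proj(np.array(obj)@Rw.T+t)
E
python3 - <<'E'
from pnp import *
im=cv2.imread("pics/wrist_e.png"); cv2.imwrite("pics/we.png",cv2.resize(im[0:350,240:400],None,fx=1.7*2,fy=1.7,interpolation=cv2.INTER_CUBIC))
c=cam("wrist")
obj=[[-.012,.03,.13],[-.012,-.03,.13],[-.012,.03,.012],[-.012,-.03,.012],]
solve(c,[(258,39),(373,39),(270,238),(359.5,238)],obj)
obj2=obj+[[-.08,.03,.012],[-.08,-.03,.012]]
solve(c,[(258,39),(373,39),(270,238),(359.5,238),(271,313),(354,313)],obj2)
E
```

```text
origin rest mm [-29.4  -2.    2.6] theta 85.9 yaw 0.1 err 0.03 top [100.3  -1.8  11.8]
origin rest mm [-27.2  -2.4 -12.8] theta 75.0 yaw 0.28 err 16.61 top [98.4 -1.7 20.7]
```

View pics/we.png

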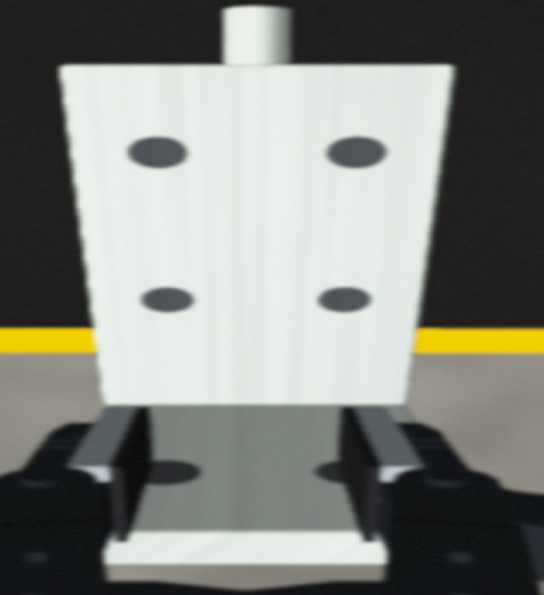

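```bash
python3 -m creep '[[0,0,0,-0.0003,0,-0.002,0.35],[0,0,0,-0.0003,0,-0.002,0.35],[0,0,0,-0.0003,0,-0.002,0.35],[0,0,0,-0.0002,0,-0.002,0.35],[0,0,0,-0.0002,0,-0.002,0.35],[0,0,0,0,0,0,0.35]]'
python3 tilt.py f 78
python3 -c "
import cv2
im=cv2.imread('pics/side_f.png'); cv2.imwrite('pics/sf.png',cv2.resize(im[150:250,225:355],None,fx=6,fy=6,interpolation=cv2.INTER_CUBIC))"
```

```text
time: 22.18
tool_pos: [0.562, -0.0684, 0.0625]
tool_rot: [0.0, 0.995, 0.095, 0.0]
contact_force: [1.6, 0.7, 0.0]
gripper_width: 0.35
t 22.18 rest-frame TCP mm [-12.4  -0.6  62.5] phi 0.05 yaw off -0.01 roll -0.04 F(rest) [1.67 0.41 0.04] T [ 0.04 -0.05 -0.01] jaw 0.35
side 0.38 [(0.937, 98.0), (0.945, 97.0), (0.953, 96.0), (0.958, 95.0)]
wrist 0.61 [(0.097, 66.0), (0.097, 67.0), (0.098, 65.0), (0.099, 68.0)]
top 0.38 [(0.292, 68.0), (0.292, 67.0), (0.292, 66.0), (0.292, 65.0)]
```

View pics/sf.png

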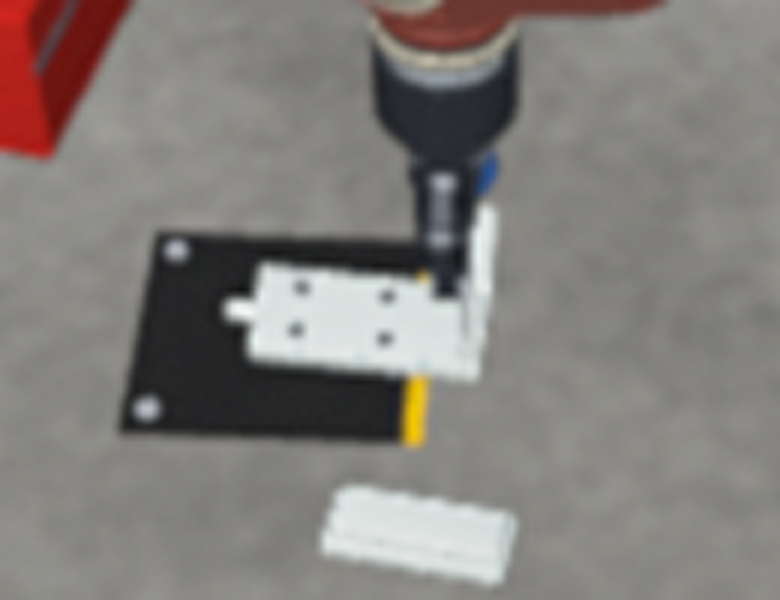

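View pics/wrist_f.png

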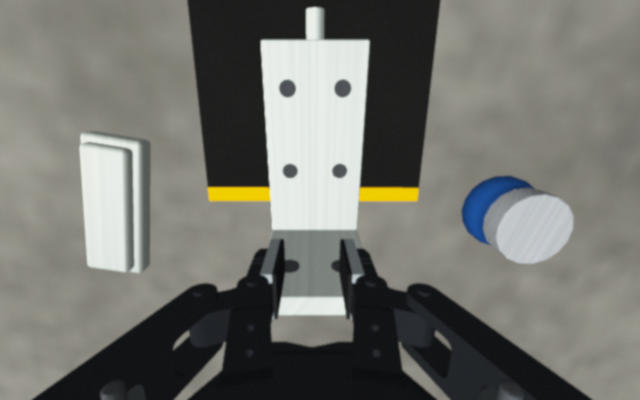

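```bash
python3 - <<'E'
from pnp import *
im=cv2.imread("pics/wrist_f.png"); 
cv2.imwrite("pics/wf.png",np.hstack([cv2.resize(im[20:60,245:385],None,fx=5,fy=5,interpolation=cv2.INTER_CUBIC)]))
cv2.imwrite("pics/wf2.png",np.hstack([cv2.resize(im[180:330,255:375],None,fx=4,fy=4,interpolation=cv2.INTER_CUBIC)]))
c=cam("wrist")
obj=[[-.012,.03,.13],[-.012,-.03,.13],[-.012,.03,.012],[-.012,-.03,.012],]
for d in(-1,0,1):solve(c,[(260.5,39.5),(369.5+d,39.5),(272,230),(358,230)],obj)
# prediction for foot end rows for candidate poses
for th,x,z in((90,-27,5),(85,-27,2.5),(80,-27,0)):
    a=np.radians(th); Rm=RR@R.from_euler('y',a).as_matrix(); t=RO+RR@np.array([x/1e3,-.001,z/1e3])
    print(th,c.proj(np.array([[-.012,.03,.13],[-.012,.03,.012],[-.08,.03,.012],[-.08,.03,0]])@Rm.T+t).round(1).tolist())
E
```

```text
origin rest mm [-29.1  -2.3   3.6] theta 86.8 yaw 0.36 err 0.33 top [100.7  -1.5  10.8]
origin rest mm [-29.   -2.3   3.1] theta 85.9 yaw 0.26 err 0.24 top [100.6  -1.8  12.4]
origin rest mm [-29.   -2.4   2.6] theta 84.9 yaw 0.17 err 0.24 top [100.5  -2.   14.1]
90 [[261.2, 35.9], [269.8, 226.7], [250.0, 283.7], [251.5, 305.2]]
85 [[258.6, 35.3], [270.2, 227.3], [251.6, 294.2], [253.5, 313.4]]
80 [[256.0, 36.9], [270.5, 228.0], [253.4, 303.3], [255.5, 320.1]]
```

View pics/wf.png

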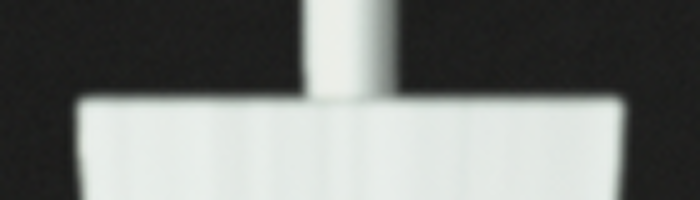

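View pics/wf2.png

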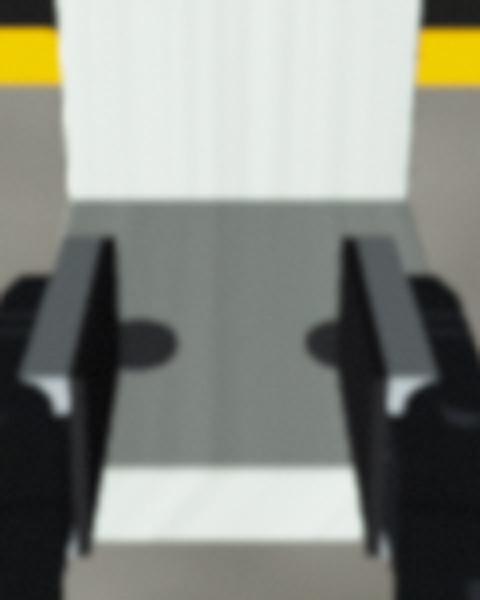

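```bash
python3 -m creep '[[0,0,0,0.0005,0,0,0.35],[0,0,0,0.0005,0,0,0.35],[0,0,0,0.0005,0,0,0.35],[0,0,0,0.0005,0,0,0.35],[0,0,0,0.0005,0,0,0.35],[0,0,0,0.0005,0,0,0.35],[0,0,0,0.0005,0,0,0.35],[0,0,0,0.0005,0,0,0.35],[0,0,0,0.0005,0,0,0.35],[0,0,0,0,0,0,0.35]]'
python3 - <<'E'
from h import *
where()
cv2.imwrite("pics/wg.png",manip.grab_frame("wrist"))
E
python3 -m creep '[[0,0,0,0.0005,0,0,0.35],[0,0,0,0.0005,0,0,0.35],[0,0,0,0.0005,0,0,0.35],[0,0,0,0.0005,0,0,0.35],[0,0,0,0.0005,0,0,0.35],[0,0,0,0.0005,0,0,0.35],[0,0,0,0,0,0,0.35]]'
python3 - <<'E'
from h import *
where()
cv2.imwrite("pics/wh.png",manip.grab_frame("wrist"))
E
```

```text
time: 23.32
tool_pos: [0.5662, -0.0674, 0.0618]
tool_rot: [0.0, 0.995, 0.095, 0.0]
contact_force: [-0.0, 0.4, 0.1]
gripper_width: 0.352
t 23.32 rest-frame TCP mm [-8.  -0.4 61.8] phi 0.02 yaw off -0.01 roll -0.02 F(rest) [0.05 0.41 0.06] T [ 0.02 -0.12  0.06] jaw 0.352
time: 23.95
tool_pos: [0.5688, -0.0668, 0.0615]
tool_rot: [0.0, 0.995, 0.095, -0.0]
contact_force: [-0.1, 0.5, -0.3]
gripper_width: 0.352
t 23.95 rest-frame TCP mm [-5.4 -0.3 61.5] phi -0.03 yaw off -0.0 roll -0.01 F(rest) [-0.02  0.54 -0.28] T [-0.01  0.05 -0.  ] jaw 0.352
```

View pics/wh.png

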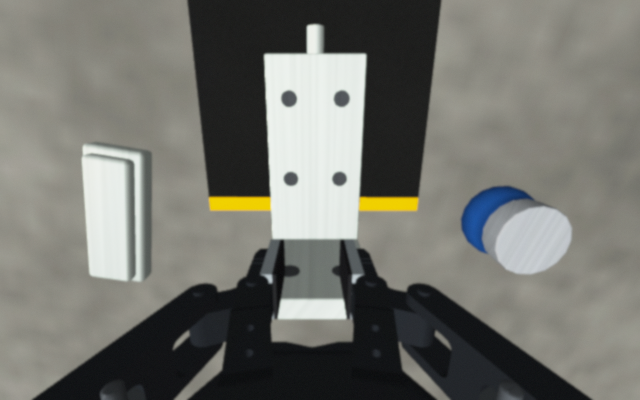

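```bash
python3 - <<'E'
from pnp import *
c=cam("wrist")
obj=[[-.012,.03,.13],[-.012,-.03,.13],[-.012,.03,.012],[-.012,-.03,.012],]
solve(c,[(264,53),(367,53),(271.3,239),(358,239)],obj)
for th,x,z in((90,-28,5),(88,-28,4),(86,-28,3)):
    a=np.radians(th); Rm=RR@R.from_euler('y',a).as_matrix(); t=RO+RR@np.array([x/1e3,-.001,z/1e3])
    print(th,c.proj(np.array([[-.012,.03,.13],[-.012,.03,.012],[-.08,.03,.012],[-.08,.03,0]])@Rm.T+t).round(1).tolist())
E
```

```text
origin rest mm [-28.6  -2.    6.6] theta 91.3 yaw 0.01 err 0.32 top [101.4  -1.9   3.7]
90 [[262.1, 51.8], [270.5, 237.8], [251.3, 299.1], [252.8, 319.9]]
88 [[261.1, 51.6], [270.6, 238.0], [251.9, 303.2], [253.5, 323.0]]
86 [[260.1, 51.8], [270.8, 238.2], [252.5, 307.1], [254.3, 326.0]]
```

```bash
python3 -m creep '[[0,0,0,0.003,0,-0.005,0.35],[0,0,0,0,0,-0.03,0.35],[0,0,0,0,0,-0.04,0.35],[0,0,0,-0.03,0,-0.02,0.35],[0,5,0,-0.03,0,0,0.35],[0,5,0,-0.03,0,0,0.35],[0,5,0,-0.01,0,0,0.35],[0,5,0,0,0,0,0.35],[0,5,0,0,0,0,0.35],[0,0,0,0,0,0,0.35],[0,0,0,0,0,0,0.35]]'
python3 - <<'E'
from h import *
go(-75,-1.5,10,25)
cv2.imwrite("pics/wi.png",manip.grab_frame("wrist"))
im=manip.grab_frame("side"); cv2.imwrite('pics/si.png',cv2.resize(im[150:250,225:355],None,fx=6,fy=6,interpolation=cv2.INTER_CUBIC))
E
```

```text
time: 24.92
tool_pos: [0.4734, -0.0854, 0.1524]
tool_rot: [-0.02, 0.972, 0.092, 0.215]
contact_force: [0.1, 0.8, 0.7]
gripper_width: 0.35
t 24.92 rest-frame TCP mm [-102.6   -0.6  152.4] phi 24.93 yaw off -0.08 roll -0.07 F(rest) [0.26 0.81 0.67] T [-0.04  0.21  0.02] jaw 0.35
 turn(deg, tool) [ 0.07  0.07 -0.07]  shift after turn (tool) [-0.0352  0.0009  0.1407]  shift before turn [-0.035   0.0008  0.1408]
```

View pics/wi.png

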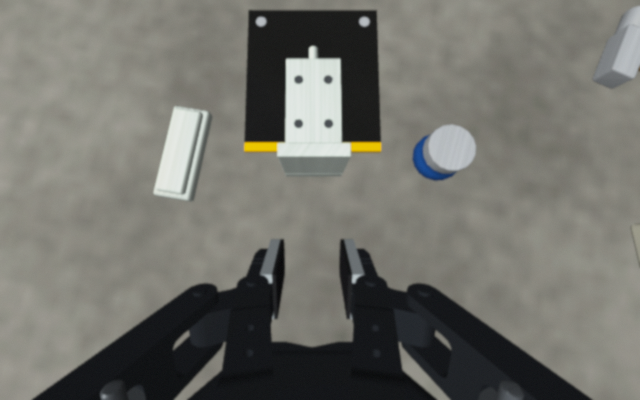

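View pics/si.png

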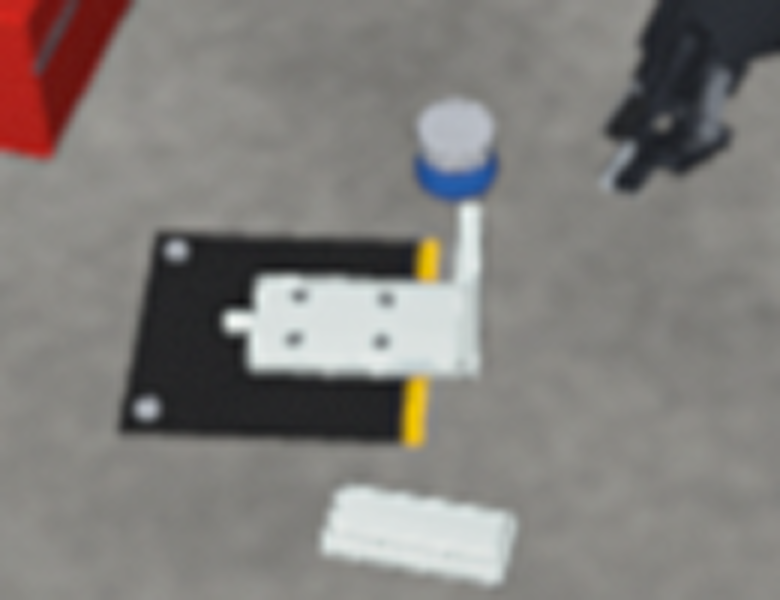

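```bash
python3 -m creep '[[0,0,0,-0.007,0.0002,0.0282,0.35],[0,0,0,-0.007,0.0002,0.0282,0.35],[0,0,0,-0.007,0.0002,0.0282,0.35],[0,0,0,-0.007,0.0002,0.0282,0.35],[0,0,0,-0.007,0,0.0282,0.35],[0,0,0,0,0,0,0.35],[0,0,0,0,0,0,0.35],[0,0,0,0,0,0,0.35]]'
python3 - <<'E'
from h import *
go(-45,-1.5,10,25)
E
```

```text
time: 25.68
tool_pos: [0.503, -0.0809, 0.0114]
tool_rot: [-0.02, 0.972, 0.093, 0.216]
contact_force: [-0.2, 0.5, 0.5]
gripper_width: 0.35
t 25.68 rest-frame TCP mm [-72.6  -1.7  11.4] phi 25.06 yaw off 0.08 roll -0.03 F(rest) [-0.11  0.57  0.55] T [-0.03  0.21 -0.04] jaw 0.35
 turn(deg, tool) [ 0.03 -0.06  0.07]  shift after turn (tool) [ 0.0245 -0.0002  0.0129]  shift before turn [ 0.0244 -0.0002  0.0129]
```

```bash
python3 -m creep '[[0,0,0,0.0082,0,0.0043,0.35],[0,0,0,0.0082,0,0.0043,0.35],[0,0,0,0.0082,0,0.0043,0.35],[0,0,0,0.0036,0,0.0017,0.35],[0,0,0,0.0018,0,0.0009,0.35],[0,0,0,0.0018,0,0.0009,0.35],[0,0,0,0.0018,0,0.0009,0.35],[0,0,0,0,0,0,0.35]]'
python3 - <<'E'
from h import *
go(-14.5,-1.5,10,25)
cv2.imwrite("pics/wj.png",manip.grab_frame("wrist"))
E
```

```text
time: 26.35
tool_pos: [0.5383, -0.0735, 0.0081]
tool_rot: [-0.02, 0.972, 0.093, 0.215]
contact_force: [0.5, 0.1, -0.7]
gripper_width: 0.351
t 26.35 rest-frame TCP mm [-36.6  -1.1   8.1] phi 24.95 yaw off 0.02 roll 0.0 F(rest) [ 0.54  0.04 -0.71] T [-0.    0.32 -0.04] jaw 0.351
 turn(deg, tool) [-0.    0.05  0.01]  shift after turn (tool) [0.0208 0.0004 0.0076]  shift before turn [0.0208 0.0004 0.0076]
```

View pics/wj.png

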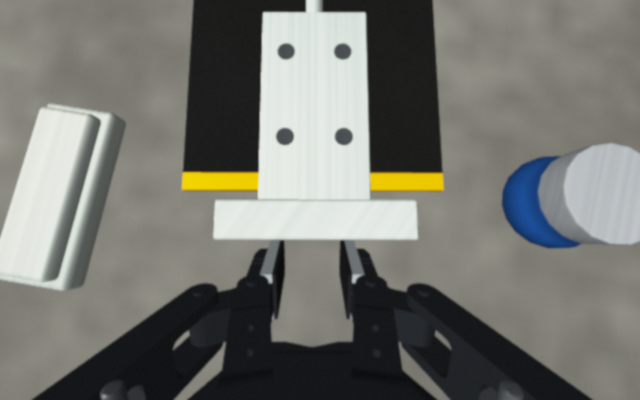

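```bash
python3 -m creep '[[0,0,0,0.0015,0,0.0004,0.35],[0,0,0,0.0014,-0.0001,0.0006,0.35],[0,0,0,0.0014,-0.0001,0.0006,0.35],[0,0,0,0.0014,0,0.0006,0.35],[0,0,0,0.0014,-0.0001,0.0006,0.35],[0,0,0,0.0014,0,0.0006,0.35],[0,0,0,0.0014,-0.0001,0.0006,0.35],[0,0,0,0.0014,0,0.0006,0.35],[0,0,0,0,0,0,0.35]]'
python3 - <<'E'
from h import *
where()
cv2.imwrite("pics/wk.png",manip.grab_frame("wrist"))
E
```

```text
time: 27.15
tool_pos: [0.5505, -0.0707, 0.0086]
tool_rot: [-0.021, 0.972, 0.093, 0.215]
contact_force: [-2.2, 0.2, -1.7]
gripper_width: 0.35
t 27.15 rest-frame TCP mm [-24.1  -0.6   8.6] phi 24.98 yaw off -0.0 roll 0.0 F(rest) [-2.15  0.61 -1.73] T [0.05 0.52 0.  ] jaw 0.35
```

View pics/wk.png

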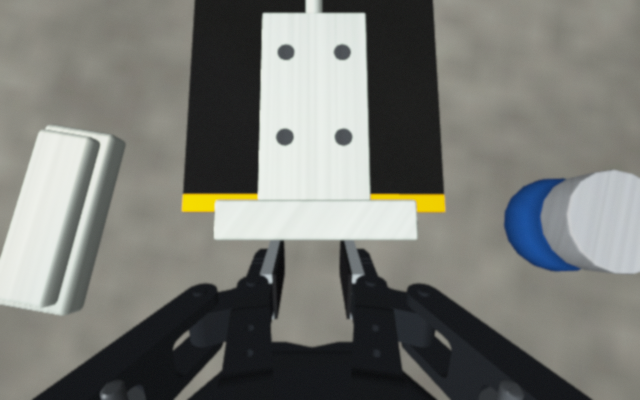

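```bash
python3 -m creep '[[0,0,0,0.0014,0,0.0006,0.35],[0,0,0,0.0014,-0.0001,0.0006,0.35],[0,0,0,0.0014,0,0.0006,0.35],[0,0,0,0.0014,-0.0001,0.0006,0.35],[0,0,0,0.0014,0,0.0006,0.35],[0,0,0,0.0014,0,0.0006,0.35],[0,0,0,0.0009,0,0.0004,0.35],[0,0,0,0,0,0,0.35]]'
python3 - <<'E'
from pnp import *
where()
c=cam("wrist")
cv2.imwrite("pics/wl.png",manip.grab_frame("wrist"))
for x in(-10,-7,-5):
    Rm=RR@R.from_euler('y',np.pi/2).as_matrix(); t=RO+RR@np.array([x/1e3,-.001,.005])
    print(x,c.proj(np.array([[-.012,.03,.13],[-.012,.03,.012],[-.08,.03,.012],[-.08,.03,0],[-.08,-.03,0]])@Rm.T+t).round(1).tolist())
E
```

```text
time: 27.87
tool_pos: [0.5608, -0.0688, 0.0095]
tool_rot: [-0.02, 0.972, 0.093, 0.216]
contact_force: [-0.3, -0.4, -0.2]
gripper_width: 0.35
t 27.87 rest-frame TCP mm [-13.6  -0.7   9.5] phi 25.03 yaw off 0.01 roll -0.02 F(rest) [-0.37 -0.3  -0.18] T [-0.02  0.53 -0.02] jaw 0.35
-10 [[261.6, 20.3], [256.2, 225.3], [212.4, 216.3], [210.5, 258.0], [419.1, 258.3]]
-7 [[261.7, 15.6], [256.3, 219.6], [212.9, 206.1], [211.0, 247.5], [418.6, 247.7]]
-5 [[261.8, 12.5], [256.4, 215.8], [213.2, 199.4], [211.3, 240.5], [418.3, 240.8]]
```

View pics/wl.png

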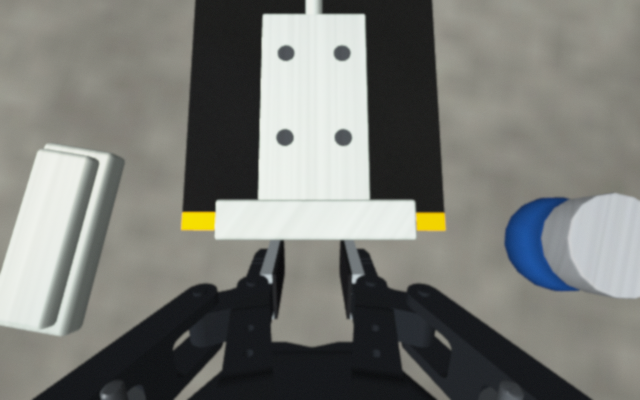

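```bash
python3 -m creep '[[0,0,0,-0.0036,0,-0.0017,0.35],[0,0,0,-0.018,0,-0.009,0.35],[0,0,0,-0.027,0,-0.013,0.35],[0,0,0,-0.01,0,-0.03,0.35],[0,0,0,0,0,-0.04,0.35],[0,0,0,0,0,-0.04,0.35],[0,0,0,0,0,-0.03,0.35],[0,0,0,0,0,0,0.35],[0,0,0,0,0,0,0.35]]'
python3 - <<'E'
from h import *
where()
def full(m,c,b0):
    P=BR+[boxpts(-.011,-.001,-.005,.005,.13,.145)]
    def cost(v):
        Rm=RR@R.from_euler('z',v[2]).as_matrix()@R.from_euler('y',np.pi/2+v[4]).as_matrix(); t=RO+RR@np.array([v[0],v[1],v[3]])
        a=sil(c,[p@Rm.T+t for p in P]); return np.abs(a-m).sum()/m.sum()
    v=np.array(b0); st=np.array([.006,.006,.05,.004,.05])
    for k in range(3):
        r=minimize(cost,v,method='Nelder-Mead',options=dict(initial_simplex=np.vstack([v]+[v+np.eye(5)[i]*st[i]/(k+1) for i in range(5)]),xatol=1e-4,fatol=1e-4,maxiter=250)); v=r.x
    return v,r.fun
for n in("wrist","top","side"):
    c=cam(n); im=manip.grab_frame(n); cv2.imwrite(f"pics/{n}_end.png",im)
    r=manip.cut_out("bracket",n)
    if r:
        v,f=full(r[0]["pixels"].astype(np.float32),c,[-.005,0,0,.005,0]); print(n,round(r[0]["confidence"],2),"x y mm",(v[:2]*1e3).round(1),"yaw",v[2].round(3),"z",(v[3]*1e3).round(1),"pitch",v[4].round(3),round(f,3))
    for t in("ingot","tin"):
        q=manip.cut_out(t,n)
        if q and n!="wrist": ys,xs=np.nonzero(q[0]["pixels"]); print(t,q[0]["confidence"],c.back([xs.mean(),ys.mean()],.005)[0].round(3))
im=cv2.imread('pics/side_end.png'); cv2.imwrite('pics/sz_end.png',cv2.resize(im[150:250,225:355],None,fx=6,fy=6,interpolation=cv2.INTER_CUBIC))
E
```

```text
time: 28.67
tool_pos: [0.4418, -0.0932, 0.1369]
tool_rot: [-0.018, 0.971, 0.092, 0.219]
contact_force: [-0.6, 0.3, -1.0]
gripper_width: 0.354
t 28.67 rest-frame TCP mm [-135.    -2.3  136.9] phi 25.4 yaw off 0.08 roll -0.35 F(rest) [-0.53  0.44 -0.99] T [0.04 0.27 0.02] jaw 0.354
wrist 0.87 x y mm [-2.6 -1.1] yaw 0.005 z 1.5 pitch -0.004 0.012
top 0.57 x y mm [ 3.8 -2.2] yaw 0.004 z -18.0 pitch 0.189 0.143
ingot 0.66 [0.543 0.07  0.005]
tin 0.57 [ 0.594 -0.2    0.005]
side 0.71 x y mm [-6.5 -3.8] yaw 0.045 z 7.5 pitch -0.016 0.21
ingot 0.87 [0.543 0.068 0.005]
tin 0.71 [ 0.596 -0.22   0.005]
```

View pics/sz_end.png

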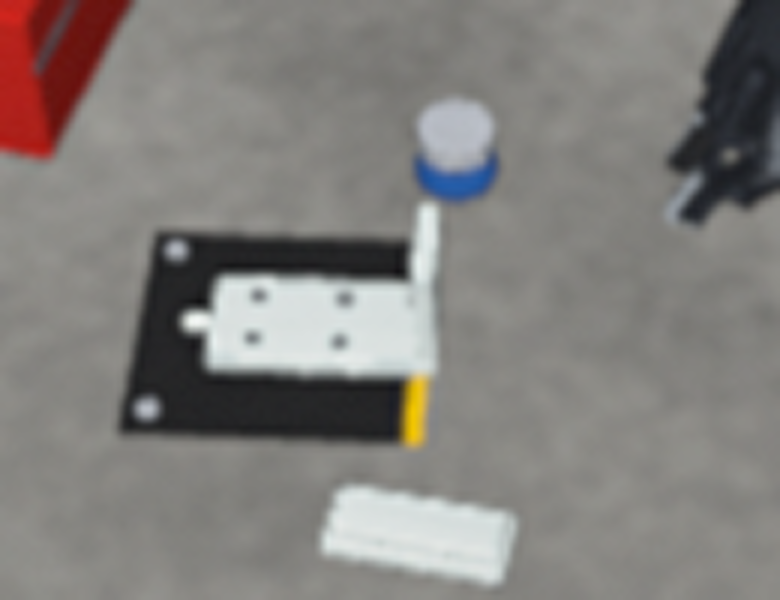

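View pics/wrist_end.png

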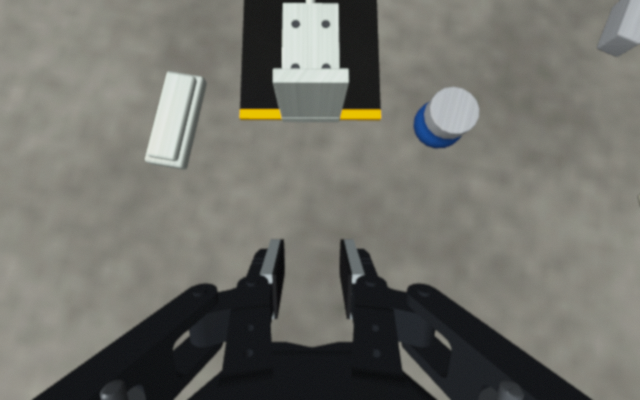

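```bash
python3 - <<'E'
from plant import manip
print(manip.job_done(), manip.state()['time'])
E
```

```text
the job is handed in; nothing more can be done
the job is handed in; nothing more can be done
```

The bracket now lies flat on the rubber, straight and nearly central, with its foot sticking up, and the job is handed in. It did not go exactly as asked, because the bracket slid back off the edge while I was lowering it.

**What I did:**
- I nudged the bracket sideways to centre it, then pushed it by the foot end until it stood square against the yellow edge, with the force rising to about 9 N.
- With the fingertips in the inner corner of the L, I tipped it over the edge. Past the balance point it leaned back on the fingers by its foot, and I eased it down until the force read zero.
- I then backed clear. The bracket was never gripped or lifted.

**What went wrong:** Somewhere between about 47 and 84 degrees the heel slid back roughly 24 mm from the edge. The fingers still held it and it did not drop, but it came down flat with the heel about 28 mm short of the edge. I then pushed it forward along the rubber from behind the foot until the heel was back in place.

**Last checks, about 29 s in:**
- **Wrist camera:** a close fit (1% mismatch) puts the origin about 3 to 5 mm before the edge and 1 mm off centre. It is within 0.005 rad of straight and flat.
- **Height:** that fit gave the heel edge 1.5 mm up instead of 5 mm. I take this as fit error, since the bracket looks flat.
- **Top and side cameras:** their fits were poor (14 to 21% mismatch) and disagreed with the wrist camera. The top gave a tilt of 0.19 rad and an impossible height, and the side gave a yaw of 0.045 rad. The zoomed side picture does show the bracket flat on the pad.
- **Other things:** the ingot and tin measured where they started. I did not re-measure the crucible, mould or can, but the arm worked well away from them.

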